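Set up the drain station and put the washed slide gear up to drain

TASK

Put the washed slide gear up to drain. Take the hook post out of its storage ring, turn it until its flat matches the D-shaped hole of the drain stand, and thread it in fully home; then hang every slide rack by its bail on one of the post's hooks, one rack to a hook, and stack all the slide boxes in one straight pile on the sloping drain board, lying flat with their long side down the slope and each with its short end against the backstop. Leave the other things on the bench where they are.

Things in the scene. Friction and masses are not known exactly. Their poses are not given: they have to be found in the camera images.
- post: loose hook post, 225 mm high, 0.3 kg, origin at the centre of its foot. D-shaped shank z = 0 to 158 mm: radius 16 mm with a flat along its length, facing the post's -x, 7 mm from the axis. Two hook arms along +y and -y. On top a black square grip 22 x 22 mm, sides along x and y, free from z = 176 to 225. Starts upright, foot on the bench in the storage ring, turned by up to 0.9 rad to the ring
- drain_stand: fixed stand: 110 mm round foot, 70 mm round socket on it, top at z = 70 mm. D-shaped hole down its axis: radius 16.9 mm, its flat side towards the stand's -x, 7.9 mm from the axis (0.9 mm play); floor at z = 10 mm, mouth chamfered 5 mm. The post enters only with its x along the stand's x; fully home its foot is at z = 10. Origin: centre of underside
- storage_ring: fixed plain grey ring in which the post waits: outer radius 34 mm, round hole of radius 19.5 mm, 40 mm high, open to the bench below; origin at the centre of its underside
- hook_left (a point): where a bail rests on the post's +y hook: top of the lowest point of that arm, 72 mm from the post's axis, 168 mm above its foot. The 10 mm thick arm runs out level at z = 170 mm (centre line) to 50 mm from the axis, dips to z = 163 at 72, rises to its tip at 98 mm, tip top z = 186. Moves with the post
- hook_right (a point): where a bail rests on the post's -y hook: top of the lowest point of that arm, 72 mm from the post's axis, 168 mm above its foot. The 10 mm thick arm runs out level at z = 170 mm (centre line) to 50 mm from the axis, dips to z = 163 at 72, rises to its tip at 98 mm, tip top z = 186. Moves with the post
- rack_1: steel slide rack, may be absent, 0.15 kg. Tray 50 mm (its x) by 90 mm (its y), 55 mm high. From its ends a wire bail rises in the y-z plane; its 52 mm top bar (8 mm thick, along y) has its middle at z = 125 mm and is open below down to z = 55. On the bar a black grip tab, 12 mm in x, 20 mm in y, z = 129 to 165. Origin: centre of underside. Hangs with its x along the hook arm
- rack_1_bail (a point): underside of the peak of this rack's bail bar, 121 mm above the rack's origin, where it hangs on a hook; the bar falls 10 mm from there to each end; axes as the rack's
- rack_2: steel slide rack, may be absent, 0.15 kg. Tray 50 mm (its x) by 90 mm (its y), 55 mm high. From its ends a wire bail rises in the y-z plane; its 52 mm top bar (8 mm thick, along y) has its middle at z = 125 mm and is open below down to z = 55. On the bar a black grip tab, 12 mm in x, 20 mm in y, z = 129 to 165. Origin: centre of underside. Hangs with its x along the hook arm
- rack_2_bail (a point): underside of the peak of this rack's bail bar, 121 mm above the rack's origin, where it hangs on a hook; the bar falls 10 mm from there to each end; axes as the rack's
- drain_board: fixed drain board, 150 x 120 mm foot, carrying a white sloping tray, high at the front (robot side), low at the back; origin at the centre of the underside
- drain_tray: sloping tray, part of the drain board. Origin: middle of the corner between surface and backstop; x down the slope (0.24 rad) to the backstop, z normal to the surface. Surface: x = -130 to 0 mm, y = -65 to 65, z = 0, no side walls; backstop face: x = 0, 110 mm wide, up to z = 122. Boxes in place have origin x = -50, y = 0, z = 0, 34, 68, 102 mm, a short end at the backstop
- slide_box_1: slide storage box, closed, plain grey, 100 mm (its x) by 50 mm (its y) by 34 mm (z), 0.1 kg, lying flat on the bench; origin at the centre of its underside; all boxes alike; may be absent
- slide_box_2: slide storage box, closed, plain grey, 100 mm (its x) by 50 mm (its y) by 34 mm (z), 0.1 kg, lying flat on the bench; origin at the centre of its underside; all boxes alike; may be absent
- slide_box_3: slide storage box, closed, plain grey, 100 mm (its x) by 50 mm (its y) by 34 mm (z), 0.1 kg, lying flat on the bench; origin at the centre of its underside; all boxes alike; may be absent
- slide_box_4: slide storage box, closed, plain grey, 100 mm (its x) by 50 mm (its y) by 34 mm (z), 0.1 kg, lying flat on the bench; origin at the centre of its underside; all boxes alike; may be absent
- bottle_a: dark bottle with a cap, 44 mm across, 105 mm high; bystander, origin at the centre of its underside
- bottle_b: pale bottle with a cap, 43 mm across, 100 mm high; bystander, origin at the centre of its underside
- cup: sample cup with a screw lid, 64 mm across, 62 mm high; bystander, origin at the centre of its underside
- note_pad: pad of sticky notes 81 x 81 x 12 mm; bystander, origin at the centre of its underside
- slip_box: small box of cover slips 31 x 31 x 20 mm; bystander, origin at the centre of its underside
- lab_timer: white timer 60 x 64 x 19 mm; bystander, origin at the centre of its underside
- marker: black marker pen 138 mm long (along its y), 16 mm thick; bystander, origin at the centre of its underside

How it is judged:
On the way:
1. the post stands fully home in the D-shaped hole of the drain stand (z of post in the frame of drain_stand below 0.014 m and horizontal distance between post and drain_stand below 0.005 m and angle between post's own z axis and vertical below 0.1 rad and angle between the x axis of post and the x axis of drain_stand, either way round below 0.25 rad), for 0.2 s.
At the end, for the whole second after the job is handed in: Post home within 4 mm, upright. Each rack's bail point within 14 mm of its own hook, rack off the bench, tilt under 0.3 rad, still. Boxes in one pile on the tray: origins 44 to 58 mm from the backstop, within 15 mm of the middle line, flat and square to it (all of step 1 and (distance between rack_1_bail and hook_left below 0.014 m or distance between rack_1_bail and hook_right below 0.014 m) and height (world z) of each of rack_1, rack_2 above 0.03 m and angle between each of rack_1, rack_2's own z axis and vertical below 0.3 rad and linear speed of each of rack_1, rack_2 below 0.05 m/s and (distance between rack_2_bail and hook_left below 0.014 m or distance between rack_2_bail and hook_right below 0.014 m) and distance between rack_1_bail and rack_2_bail above 0.08 m and x of slide_box_1 in the frame of drain_tray between -0.058 and -0.044 m and y of slide_box_1 in the frame of drain_tray between -0.015 and 0.015 m and z of slide_box_1 in the frame of drain_tray between -0.004 and 0.112 m and angle between the z axis of each of slide_box_1, slide_box_2, slide_box_3, slide_box_4 and the z axis of drain_tray, either way round below 0.08 rad and angle between the x axis of each of slide_box_1, slide_box_2, slide_box_3, slide_box_4 and the x axis of drain_tray, either way round below 0.15 rad and linear speed of each of slide_box_1, slide_box_2, slide_box_3, slide_box_4 below 0.02 m/s and x of slide_box_2 in the frame of drain_tray between -0.058 and -0.044 m and y of slide_box_2 in the frame of drain_tray between -0.015 and 0.015 m and z of slide_box_2 in the frame of drain_tray between -0.004 and 0.112 m and x of slide_box_3 in the frame of drain_tray between -0.058 and -0.044 m and y of slide_box_3 in the frame of drain_tray between -0.015 and 0.015 m and z of slide_box_3 in the frame of drain_tray between -0.004 and 0.112 m and x of slide_box_4 in the frame of drain_tray between -0.058 and -0.044 m and y of slide_box_4 in the frame of drain_tray between -0.015 and 0.015 m and z of slide_box_4 in the frame of drain_tray between -0.004 and 0.112 m); the robot touches nothing.
It fails at once if a bystander is pushed more than 40 mm from its place (distance of any of bottle_a, bottle_b, cup, note_pad, slip_box, lab_timer, marker from where it was at the start of the episode above 0.04 m).
It fails at once if a bottle or the sample cup is knocked over (angle between any of bottle_a, bottle_b, cup's own z axis and vertical above 0.6 rad).
Of slide_box_1, slide_box_2, slide_box_3, slide_box_4 only 3 to 4 are there at a start; the rules pass over those that are not, and their reading is None.
Of rack_1, rack_2 only 1 to 2 are there at a start; the rules pass over those that are not, and their reading is None.
At some moment in a run one of slide_box_1, slide_box_2, slide_box_3, slide_box_4 may be knocked a few centimetres aside while the robot is not near it.
It also fails if it takes over 210 s, if anything falls off the work surface, if the arm or the gripper's body presses on something with over 40 N, if the wrist force passes 120 N, or if a joint passes its speed limit or range.

ROBOT

A 6-joint arm with a two-finger parallel gripper is mounted at the origin on a cart in front of the work surface, level with it; the furniture and walls round the work are solid. World frame = base frame: x ahead of the robot, y to its left, z up, the work surface at z = 0. Lengths are in m, angles in rad, forces in N, time in s.
With the tool pointing down it reaches from about 0.275 to 0.725 m from the base axis. Payload 15.9 kg.
Tool frame: the origin (TCP) lies midway between the tips of the shut fingers; the grasp point (between the pads) lies 19 mm behind it; z points along the fingers, y is the line along which they close (so a half turn about z gives the same grasp; the last joint's range is limited). The gripper opens to 85 mm and grips with 20 to 120 N. Pads are 22 mm wide; open, the fingers measure 114 mm over their backs; the gripper's body (76 mm by 85 mm) begins 54 mm behind the grasp point. The pads swing forward as they close: fully open they stand 13 mm farther back than shut.
Start: joints at [-1.129, 0.213, -0.034, 1.323, 0, 1.571], TCP at [0.214, -0.452, 0.231] pointing down, gripper open.
Joint ranges: [-2.98, 2.98], [-0.74, 1.72], [-1.14, 1.35], [-2.1, 2.04], [-1.57, 1.44], [-3.14, 3.14]. Speed limits (rad/s): [1.89, 1.89, 2.39, 2.57, 3.14, 3.14].

INTERFACE

Orientations are given as a unit quaternion [x, y, z, w].
In Python, from bench import env gives the robot as it stands.
- The arm moves only by the shell command python3 drive.py [FORCE], which reads ROWS from standard input. ROWS is a JSON object whose key "motion" holds a list of rows, 1 to 5 of them, each of 7 numbers: dx, dy, dz in m, then a rotation vector rx, ry, rz in rad, then the finger opening in m; each row is the pose to reach, as a shift and turn from the pose commanded when the command began, along the tool's axes at that moment; what a row does not reach only later rows make up. A row lasts 1/8 s, in which the tool goes at most 0.0625 m and 0.188 rad, less where a joint would pass 70% of its speed; a pose out of reach is approached as far as the arm can. The fingers move at their own pace and stop on an object; FORCE is the grip in N (left out, the last holds). Time passes only in rows, so rows that do not move let the fingers close. It prints the time, the measured TCP pose, the force, the opening and the grip force at its end. Input that does not fit is refused with a message, and nothing moves.
- env.sense(): the state, without advancing time (a new reading comes with each control period).
- env.read_camera(name): name is "scene" or "side" or "wrist"; returns a dict with "frame" (480x640x3 uint8, red, green, blue), "vfov" (degrees; the focal length in pixels is half the picture's height over the tangent of half this angle, whatever the lens; pixels are square), "cx", "cy" (the principal point, pixels), "rvec" (rotation vector, rad) and "tvec" (3), from world to camera coordinates, as OpenCV has them. Camera axes: x right, y down, z forward; pixel columns grow to the right and rows downward; lengths in m; the calibration is good to about 2 mm. A picture is of the moment at which its call begins. There is no depth.
- env.job_done(): hands the job in; it is judged then, once.
The state is a dict: "clock": time; "joints": joint angles; "joint_velocities": joint speeds; "tau": joint torques, N m; "tool_pos": TCP position; "tool_rot": TCP orientation; "ft_force": force on the tool from outside, world axes, zero at the start; "moment": the same for the moment, N m; "gripper_width": finger opening in m; "grasp_force": force on a finger pad.
Only numpy, scipy, OpenCV 4.12 (cv2) and the standard library are available. Lean on these libraries where they do the work, as an engineer would, in place of code of your own. Each camera call takes 0.05 s, during which the arm holds its last target. There are 200 camera calls.

## Working session

There is one attempt and no reset: what is moved stays moved. The work goes in short steps, Python scripts to look and compute and a shell command to move; the robot and the scene stay as the last step left them, time stands still between calls to the robot, and variables do not carry over. Pictures are saved under pics/ and viewed, at most 18 in all, crops included, and the job is handed in when it is done.

```bash
ls; mkdir -p pics; python3 - <<'E'
from bench import env
import cv2
print(env.sense())
for n in ["scene","side"]:
    c=env.read_camera(n); cv2.imwrite(f"pics/{n}0.png",c["frame"][:,:,::-1]); print(n,{k:v for k,v in c.items() if k!="frame"})
E
```

```text
bench.py
drive.py
pics
{'clock': 0.0, 'joints': array([-1.12898678e+00,  2.13343898e-01, -3.50111588e-02,  1.32348620e+00,
        2.68944250e-05,  1.57082054e+00]), 'joint_velocities': array([-1.97813134e-03,  1.34894625e-03, -6.93395131e-04,  3.14891074e-05,
        1.37479805e-04,  1.47023451e-03]), 'tau': array([ 2.08534002e-03, -6.86150193e+01,  4.87123060e+01,  1.76758814e-02,
        6.87058696e-05,  9.29348332e-07]), 'tool_pos': array([ 0.21366237, -0.4517043 ,  0.2308413 ]), 'tool_rot': array([ 9.75702122e-01,  2.19100650e-01, -1.01363868e-04, -5.12711833e-04]), 'ft_force': array([ 0.81362081,  0.18289057, -0.2724446 ]), 'moment': array([-0.05756996, -0.02167337, -0.01553433]), 'grasp_force': 0.0, 'gripper_width': 0.08579212629187677}
scene {'vfov': 43.724907849797674, 'cx': 319.5256161969767, 'cy': 244.00353800291884, 'rvec': array([ 1.19309151, -2.37682023,  0.94116224]), 'tvec': array([0.31206383, 0.42561149, 1.61955086])}
side {'vfov': 56.34732496738089, 'cx': 324.47356894509295, 'cy': 243.23900290318159, 'rvec': array([ 1.9537673 , -0.44645692,  0.29171931]), 'tvec': array([-0.5572277 ,  0.1970353 ,  0.91284282])}
```
View pics/scene0.png

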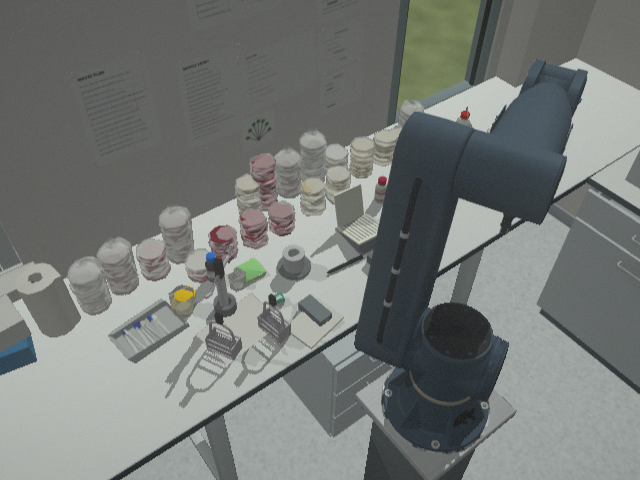

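View pics/side0.png

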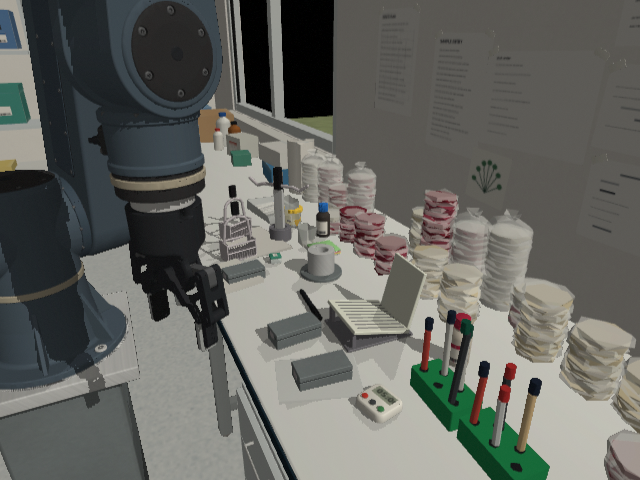

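Scene view: racks at (222,340) and (272,325), post at (222,285), stand at (292,262), a box at (315,308), tray at (357,225). Side view: boxes at (243,272), (295,330), (322,370), tray board at (370,320), timer at (378,402).

```bash
cat > h.py <<'E'
from bench import env
import cv2, numpy as np
from scipy.spatial.transform import Rotation as R
class Cam:
    def __init__(s,n,f=None):
        c=env.read_camera(n); s.im=np.ascontiguousarray(c["frame"][:,:,::-1]); s.setup(c)
        if f: cv2.imwrite(f"pics/{f}.png",s.im); np.save(f"pics/{f}.npy",{k:v for k,v in c.items() if k!="frame"},allow_pickle=True)
    def setup(s,c):
        f=240/np.tan(np.radians(c["vfov"])/2); s.K=np.array([[f,0,c["cx"]],[0,f,c["cy"]],[0,0,1.]])
        s.rv=c["rvec"]; s.tv=c["tvec"]; s.R=R.from_rotvec(s.rv).as_matrix(); s.o=-s.R.T@s.tv
    def ray(s,p): return s.R.T@np.linalg.inv(s.K)@np.array([p[0],p[1],1.])
    def pl(s,p,z=0.): d=s.ray(p); return s.o+d*(z-s.o[2])/d[2]
    def proj(s,X): return cv2.projectPoints(np.atleast_2d(np.array(X,float)),s.rv,s.tv,s.K,None)[0][:,0]
def load(f):
    s=Cam.__new__(Cam); s.im=cv2.imread(f"pics/{f}.png"); s.setup(np.load(f"pics/{f}.npy",allow_pickle=True).item()); return s
def tri(a,p,b,q):
    d,e=a.ray(p),b.ray(q); M=np.c_[d,-e]; t=np.linalg.lstsq(M,b.o-a.o,rcond=None)[0]
    P,Q=a.o+t[0]*d,b.o+t[1]*e; return (P+Q)/2,np.linalg.norm(P-Q)
def go(pos=None,yaw=None):
    """tool-frame shift to world TCP pos, turn about tool z so that the closing line (y) has world yaw"""
    s=env.sense(); T=R.from_quat(s["tool_rot"]); 
    print("tcp",s["tool_pos"].round(4),"w",round(s["gripper_width"],4),"f",s["ft_force"].round(1),"t",s["clock"],"j",s["joints"].round(2))
    if pos is not None: print("shift",T.inv().apply(np.array(pos)-s["tool_pos"]).round(4))
    y=T.apply([0,1,0]); a=np.arctan2(y[1],y[0]); print("yaw y",round(a,3))
    if yaw is not None: d=(yaw-a+np.pi/2)%np.pi-np.pi/2; print("rz",round(-d,3))
E
python3 - <<'E'
from h import *
np.set_printoptions(precision=3,suppress=True)
a=Cam("scene","s1");b=Cam("side","d1")
print(a.o,b.o)
for n,p in dict(rack1=(215,350),rack2=(270,335),post=(225,308),stand=(292,268),box=(315,308),pad=(318,322),slip=(277,299),tray=(360,235),bott=(195,265),cup=(182,300),green=(250,272)).items(): print(n,a.pl(p))
for n,p in dict(box=(243,275),b1=(295,333),b2=(322,372),timer=(380,405),stand=(322,268),post=(280,235),tray=(370,330),marker=(312,306),bottdark=(323,235),green=(330,247),pale=(305,237),slip=(274,259)).items(): print("side",n,b.pl(p))
print(tri(a,(292,252),b,(321,248)))
c=Cam("wrist","w1"); print(c.o)
E
```

```text
[-0.437  0.736  1.473] [ 0.173 -0.919  0.554]
rack1 [ 0.495  0.395 -0.   ]
rack2 [ 0.444  0.239 -0.   ]
post [0.608 0.295 0.   ]
stand [0.618 0.038 0.   ]
box [0.444 0.074 0.   ]
pad [0.397 0.098 0.   ]
slip [0.542 0.148 0.   ]
tray [ 0.602 -0.234  0.   ]
bott [0.816 0.284 0.   ]
cup [0.713 0.385 0.   ]
green [0.684 0.156 0.   ]
side box [0.432 0.102 0.   ]
side b1 [ 0.457 -0.193  0.   ]
side b2 [ 0.456 -0.327  0.   ]
side timer [ 0.508 -0.444  0.   ]
side stand [ 0.635  0.049 -0.   ]
side post [0.614 0.311 0.   ]
side tray [ 0.604 -0.252  0.   ]
side marker [ 0.533 -0.113  0.   ]
side bottdark [0.736 0.252 0.   ]
side green [0.715 0.161 0.   ]
side pale [0.678 0.262 0.   ]
side slip [0.538 0.157 0.   ]
(array([0.624, 0.032, 0.069]), np.float64(0.0007534130043869346))
[ 0.29  -0.416  0.373]
```

View pics/w1.png

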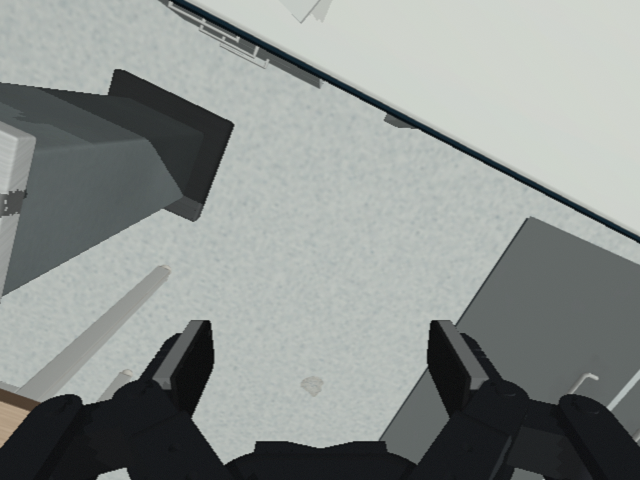

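```bash
echo '{"motion":[[0.05, -0.02, -0.03, 0, 0, 0.1, 0.085], [0.1, -0.05, -0.05, 0, 0, 0.2, 0.085], [0.14, -0.07, -0.08, 0, 0, 0.3, 0.085], [0.19, -0.1, -0.1, 0, 0, 0.4, 0.085], [0.23, -0.12, -0.15, 0, 0, 0.44, 0.085]]}' | python3 drive.py
python3 - <<'E'
from h import *
go([0.40,-0.2,0.40],0)
E
```

```text
clock: 0.88
tool_pos: [0.3686, -0.2452, 0.3778]
tool_rot: [1.0, 0.0, -0.001, -0.001]
ft_force: [1.2, -1.9, 1.5]
gripper_width: 0.085
grasp_force: 0.0
tcp [ 0.3686 -0.2452  0.3778] w 0.085 f [ 1.2 -1.9  1.5] t 0.875 j [-0.59  0.12  0.23  1.68  0.    2.55]
shift [ 0.0314 -0.0452 -0.0221]
yaw y -1.57
rz -1.57
```

```bash
python3 - <<'E'
from h import *
c=Cam("wrist","w2"); b=Cam("side","d2")
print(c.o,c.K[0,0])
E
```

```text
[ 0.45284985 -0.24419165  0.51955903] 374.7968917567151
```

View pics/w2.png

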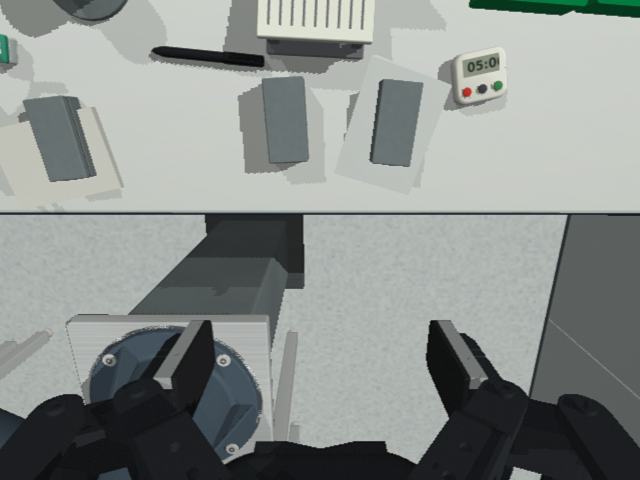

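Wrist view: boxes at (285,120), (397,122), (60,138); tray at (315,25), marker at (207,57), timer at (480,75). Next the left side.

```bash
echo '{"motion":[[0.01, -0.05, -0.01, 0, 0, -0.18, 0.085], [0.02, -0.1, -0.02, 0, 0, -0.36, 0.085], [0.03, -0.15, -0.03, 0, 0, -0.54, 0.085], [0.04, -0.2, -0.04, 0, 0, -0.72, 0.085], [0.05, -0.25, -0.04, 0, 0, -0.9, 0.085]]}' | python3 drive.py
echo '{"motion":[[0.03, -0.03, 0, 0, 0, -0.18, 0.085], [0.06, -0.06, 0, 0, 0, -0.36, 0.085], [0.09, -0.08, 0, 0, 0, -0.54, 0.085], [0.113, -0.09, 0, 0, 0, -0.67, 0.085], [0.113, -0.09, 0, 0, 0, -0.67, 0.085]]}' | python3 drive.py
python3 - <<'E'
from h import *
c=Cam("wrist","w3"); a=Cam("scene","s3")
print(c.o); go([0.61,0.3,.3])
E
```

```text
clock: 1.6
tool_pos: [0.4183, 0.0039, 0.4182]
tool_rot: [0.899, 0.438, 0.0, 0.0]
ft_force: [1.2, -1.0, 0.3]
gripper_width: 0.0852
grasp_force: 0.0
clock: 2.22
tool_pos: [0.4177, 0.148, 0.4172]
tool_rot: [0.706, 0.709, -0.001, -0.0]
ft_force: [0.2, 0.0, -0.6]
gripper_width: 0.0854
grasp_force: 0.0
[0.41926684 0.23149103 0.55902778]
tcp [0.4175 0.1466 0.4176] w 0.0852 f [ 1.1 -0.7  0.5] t 2.325 j [ 0.34  0.15  0.37  1.79 -0.    1.91]
shift [0.1535 0.1925 0.1175]
yaw y -0.0
```

View pics/w3.png

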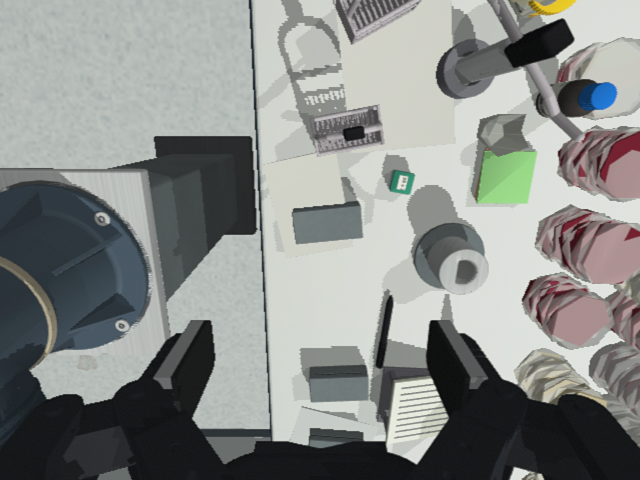

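```bash
echo '{"motion":[[-0.04, 0.04, 0.02, 0, 0, 0, 0.085], [-0.08, 0.08, 0.04, 0, 0, 0, 0.085], [-0.12, 0.12, 0.06, 0, 0, 0, 0.085], [-0.16, 0.16, 0.08, 0, 0, 0, 0.085], [-0.195, 0.2, 0.1, 0, 0, 0, 0.085]]}' | python3 drive.py >/dev/null
echo '{"motion":[[0, 0, 0, 0, 0, 0, 0.085], [0, 0, 0, 0, 0, 0, 0.085]]}' | python3 drive.py
python3 -c "
from h import *
c=Cam('wrist','w4'); print(c.proj([.624,.032,.07]))"
echo '{"motion":[[0.05, 0, 0, 0, 0, 0, 0.085], [0.1, 0, 0, 0, 0, 0, 0.085], [0.15, 0, 0, 0, 0, 0, 0.085], [0.2, 0, 0, 0, 0, 0, 0.085], [0.24, 0, 0, 0, 0, 0, 0.085]]}' | python3 drive.py >/dev/null
echo '{"motion":[[0, 0, 0, 0, 0, 0, 0.085], [0, 0, 0, 0, 0, 0, 0.085]]}' | python3 drive.py
python3 -c "
from h import *
c=Cam('wrist','w5'); p=c.proj([.61,.3,.225])[0]; print(p); d=load('w4'); q=d.proj([.624,.032,.07])[0]
f=lambda im,p,r:cv2.resize(im[max(0,int(p[1])-r):int(p[1])+r,int(p[0])-r:int(p[0])+r],(400,400))
print('crop origins',q-60,p-110)
cv2.imwrite('pics/c1.png',np.hstack([f(d.im,q,60),f(c.im,p,110)]))"
```

```text
clock: 3.2
tool_pos: [0.6173, -0.0486, 0.3181]
tool_rot: [0.708, 0.707, -0.0, -0.0]
ft_force: [0.4, -0.3, -0.8]
gripper_width: 0.0849
grasp_force: 0.0
[[324.63766036 123.78596031]]
clock: 4.12
tool_pos: [0.617, 0.1923, 0.319]
tool_rot: [0.707, 0.708, 0.001, 0.0]
ft_force: [-0.4, -1.1, 0.0]
gripper_width: 0.0851
grasp_force: 0.0
[304.53963392  76.28486744]
crop origins [264.63766036  63.78596031] [194.53963392 -33.71513256]
```

View pics/c1.png

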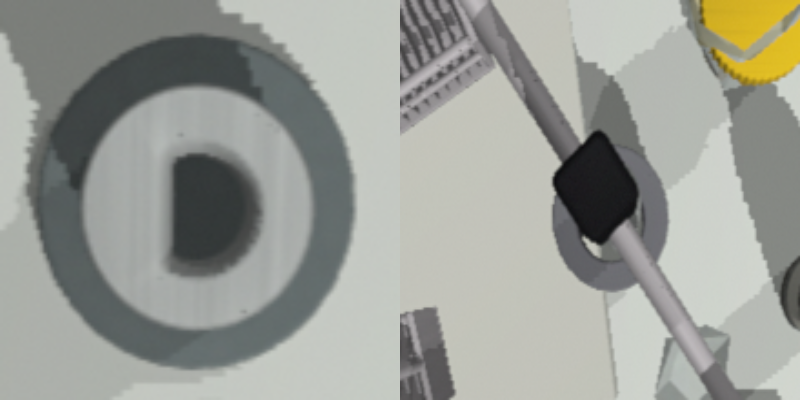

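Left crop: stand hole with its flat on the left (world −x), nearly parallel to image vertical. Right crop: post grip and arms running at about 57° in the picture. Measure both, and look at the shank for its flat.

```bash
python3 - <<'E'
from h import *
np.set_printoptions(precision=4,suppress=True)
d=load('w4'); g=cv2.cvtColor(d.im,cv2.COLOR_BGR2GRAY)
def comp(mask,near):
    n,l,st,ce=cv2.connectedComponentsWithStats(mask.astype(np.uint8)); 
    k=l[int(near[1]),int(near[0])]; return (l==k).astype(np.uint8)
m=comp((g<110),(324,124)); c=cv2.findContours(m,0,1)[0][0][:,0]; print("hole area",m.sum(), c.min(0),c.max(0))
# light socket top: 
q=(305,126)
b=comp((g>135),(298,124)); cc=max(cv2.findContours(b,0,1)[0],key=cv2.contourArea); (x,y),(w,h),a=cv2.fitEllipse(cc); print("top",(x,y),w,h,d.pl((x,y),.07))
# flat edge of dark hole
ys=np.arange(114,134); xs=[]
for yy in ys:
    row=cv2.GaussianBlur(g,(1,1),0)[yy,300:330].astype(float); gr=np.diff(row); xs.append(300+np.argmin(gr)+.5)
p=np.polyfit(ys,xs,1); print(xs); A=d.pl((np.polyval(p,114),114),.05);B=d.pl((np.polyval(p,134),134),.05);print("flat",A,B,np.arctan2(*(B-A)[:2]))
c=load('w5'); g=cv2.cvtColor(c.im,cv2.COLOR_BGR2GRAY)
m=comp(g<40,(304,66)); cc=max(cv2.findContours(m,0,1)[0],key=cv2.contourArea); r=cv2.minAreaRect(cc); print("grip",r,m.sum())
bx=cv2.boxPoints(r); print(np.array([c.pl(v,.225) for v in bx]))
f=lambda im,x,y,w,h,W,H:cv2.resize(im[y:y+h,x:x+w],(W,H),interpolation=cv2.INTER_CUBIC)
w3=load('w3').im; d2=load('d2').im
cv2.imwrite('pics/c2.png',np.hstack([f(w3,420,10,160,120,480,360),f(d2,255,155,60,90,240,360)]))
E
```

```text
hole area 822 [315 109] [341 145]
top (322.99798583984375, 125.01152801513672) 67.79570007324219 71.79952239990234 [0.6224 0.0309 0.07  ]
[np.float64(315.5), np.float64(315.5), np.float64(315.5), np.float64(315.5), np.float64(315.5), np.float64(315.5), np.float64(315.5), np.float64(315.5), np.float64(315.5), np.float64(315.5), np.float64(315.5), np.float64(315.5), np.float64(315.5), np.float64(315.5), np.float64(315.5), np.float64(315.5), np.float64(315.5), np.float64(315.5), np.float64(315.5), np.float64(315.5)]
flat [0.6148 0.0414 0.05  ] [0.6147 0.0217 0.05  ] -3.1365068628831563
grip ((301.760009765625, 87.68000793457031), (43.60000228881836, 37.20000457763672), 53.13010025024414) 1472
[[0.5922 0.2973 0.225 ]
 [0.6095 0.3089 0.225 ]
 [0.6246 0.2906 0.225 ]
 [0.607  0.2783 0.225 ]]
```

View pics/c2.png

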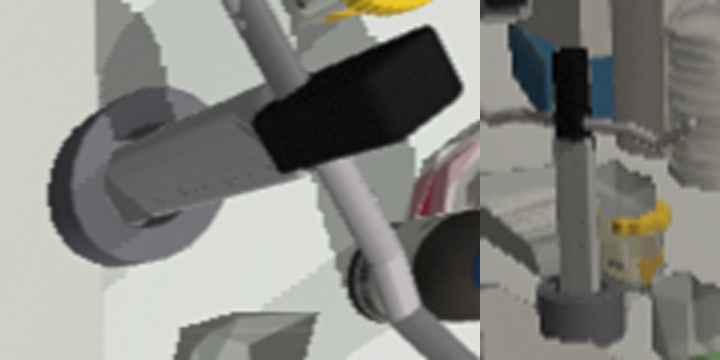

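The crop shows the flat facing the camera, toward (−x,−y), so the post's yaw is about +0.57 and the stand's about 0.

```bash
echo '{"motion":[[0.03, 0, 0, 0, 0, -0.15, 0.085], [0.06, -0.005, 0.01, 0, 0, -0.3, 0.085], [0.09, -0.0095, 0.01, 0, 0, -0.45, 0.085], [0.103, -0.0095, 0.02, 0, 0, -0.571, 0.085], [0.103, -0.0095, 0.02, 0, 0, -0.571, 0.085]]}' | python3 drive.py
python3 - <<'E'
from h import *
c=Cam('wrist','w6'); go([.6075,.2953,.182],.571)
print(c.proj([[.6075,.2953,.225],[.6075,.2953,.0]]))
E
```

```text
clock: 4.8
tool_pos: [0.6077, 0.2948, 0.2976]
tool_rot: [0.479, 0.878, -0.0, -0.0]
ft_force: [-0.9, -0.0, -0.1]
gripper_width: 0.0848
grasp_force: 0.0
tcp [0.6078 0.2943 0.2982] w 0.085 f [ 0.4 -0.5 -0.3] t 4.85 j [ 0.45  0.66  0.81  1.72 -0.    1.45]
shift [0.001  0.0003 0.1162]
yaw y 0.569
rz -0.002
[[316.81132414 261.72190365]
 [318.46745258 193.75158094]]
```

View pics/w6.png

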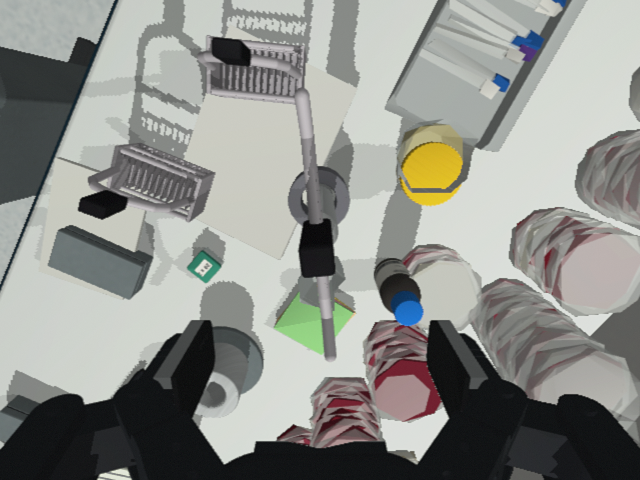

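The arm ends show at (304,97) and (331,358), grip at (317,248), so the post is turned about 0.1 rad more than assumed.

```bash
python3 - <<'E'
from h import *
c=load('w6'); g=cv2.cvtColor(c.im,cv2.COLOR_BGR2GRAY)
A,B=c.pl((304,95),.181),c.pl((331,356),.181); print(A,B,np.linalg.norm(A-B),(A+B)/2,np.arctan2(*(A-B)[1::-1])-np.pi/2)
m=(g<40).astype(np.uint8); m[:, :290]=0; m[:,345:]=0; m[:215]=0;m[285:]=0
cc=max(cv2.findContours(m,0,1)[0],key=cv2.contourArea); print(cv2.minAreaRect(cc), cc[:,0].min(0),cc[:,0].max(0))
cx=c.im[205:300,270:370]; 
low=cc[:,0][cc[:,0,1]>cc[:,0,1].max()-3]; print(low)
# width of grip per row
for r in range(218,280,6):
    k=np.where(g[r,290:345]<45)[0]; print(r, (290+k.min(),290+k.max()) if len(k) else None)
go([.6075,.2953,.182],.66)
E
```

```text
[0.54787254 0.37269093 0.181     ] [0.66967712 0.2185433  0.181     ] 0.1964633504703838 [0.60877483 0.29561711 0.181     ] 0.6687252287454202
((315.49774169921875, 247.47642517089844), (56.126991271972656, 33.515018463134766), 84.5596694946289) [299 219] [334 276]
[[302 274]
 [303 275]
 [304 276]
 [305 276]
 [306 276]
 [307 276]
 [308 276]
 [309 276]
 [310 276]
 [311 276]
 [312 276]
 [313 275]
 [314 275]
 [315 275]
 [316 275]
 [317 275]
 [318 275]
 [319 275]
 [320 275]
 [321 275]
 [322 275]
 [323 274]
 [324 274]
 [325 274]
 [326 274]
 [327 274]
 [328 274]
 [329 274]
 [330 274]
 [331 274]]
218 None
224 (np.int64(303), np.int64(330))
230 (np.int64(303), np.int64(330))
236 (np.int64(302), np.int64(331))
242 (np.int64(301), np.int64(331))
248 (np.int64(299), np.int64(332))
254 (np.int64(300), np.int64(332))
260 (np.int64(301), np.int64(333))
266 (np.int64(301), np.int64(334))
272 (np.int64(302), np.int64(334))
278 None
tcp [0.6078 0.2943 0.2982] w 0.085 f [ 0.4 -0.5 -0.3] t 4.85 j [ 0.45  0.66  0.81  1.72 -0.    1.45]
shift [0.001  0.0003 0.1162]
yaw y 0.569
rz -0.091
```

```bash
echo '{"motion":[[0.0006, 0.0016, 0.03, 0, 0, -0.09, 0.085], [0.0006, 0.0016, 0.07, 0, 0, -0.09, 0.085], [0.0006, 0.0016, 0.1, 0, 0, -0.09, 0.085], [0.0006, 0.0016, 0.116, 0, 0, -0.09, 0.085], [0.0006, 0.0016, 0.116, 0, 0, -0.09, 0.085]]}' | python3 drive.py 60
echo '{"motion":[[0, 0, 0, 0, 0, 0, 0.05], [0, 0, 0, 0, 0, 0, 0.01], [0, 0, 0, 0, 0, 0, 0.01], [0, 0, 0, 0, 0, 0, 0.01], [0, 0, 0, 0, 0, 0, 0.01]]}' | python3 drive.py 60
echo '{"motion":[[0, 0, -0.02, 0, 0, 0, 0.01], [0, 0, -0.04, 0, 0, 0, 0.01], [0, 0, -0.07, 0, 0, 0, 0.01], [0, 0, -0.1, 0, 0, 0, 0.01], [0, 0, -0.1, 0, 0, 0, 0.01]]}' | python3 drive.py 60
python3 - <<'E'
from h import *
Cam('scene','s7'); c=Cam('wrist','w7'); go([.6225,.031,.285],0)
E
```

```text
clock: 5.48
tool_pos: [0.6087, 0.295, 0.1817]
tool_rot: [0.441, 0.898, -0.001, -0.0]
ft_force: [0.2, -0.1, -0.2]
gripper_width: 0.0849
grasp_force: 0.0
clock: 6.1
tool_pos: [0.609, 0.2966, 0.1823]
tool_rot: [0.439, 0.899, 0.0, 0.0]
ft_force: [-1.8, -0.8, 5.8]
gripper_width: 0.0216
grasp_force: 59.7
clock: 6.72
tool_pos: [0.6097, 0.297, 0.2836]
tool_rot: [0.439, 0.899, 0.001, 0.001]
ft_force: [0.4, -1.1, -1.9]
gripper_width: 0.0215
grasp_force: 59.1
tcp [0.609  0.2966 0.2808] w 0.0215 f [-0.4  0.5 -3. ] t 6.825 j [0.45 0.65 0.75 1.67 0.   1.36]
shift [-0.2178 -0.1526 -0.0041]
yaw y 0.662
rz 0.662
```

```bash
echo '{"motion":[[-0.04, -0.03, 0, 0, 0, 0.13, 0.01], [-0.08, -0.06, 0, 0, 0, 0.26, 0.01], [-0.12, -0.09, 0, 0, 0, 0.4, 0.01], [-0.16, -0.12, 0, 0, 0, 0.54, 0.01], [-0.2, -0.14, 0, 0, 0, 0.662, 0.01]]}' | python3 drive.py 60
echo '{"motion":[[0, 0, 0, 0, 0, 0, 0.01], [0, 0, 0, 0, 0, 0, 0.01]]}' | python3 drive.py 60
python3 - <<'E'
from h import *
c=Cam('wrist','w8'); d=Cam('side','d8'); s=Cam('scene','s8');go([.6225,.031,.285],0)
f=lambda im,x,y,w,h,W,H:cv2.resize(im[y:y+h,x:x+w],(W,H))
p=d.proj([.63,.04,.1])[0].astype(int); q=s.proj([.63,.04,.15])[0].astype(int); print(p,q)
cv2.imwrite('pics/c3.png',np.hstack([f(c.im,0,0,640,480,480,360),f(d.im,p[0]-60,p[1]-90,120,180,240,360)]))
E
```

```text
clock: 7.45
tool_pos: [0.6205, 0.0509, 0.2807]
tool_rot: [0.709, 0.705, -0.001, -0.001]
ft_force: [0.5, 0.3, -1.9]
gripper_width: 0.0214
grasp_force: 59.8
clock: 7.7
tool_pos: [0.621, 0.0528, 0.2808]
tool_rot: [0.707, 0.707, -0.001, -0.001]
ft_force: [-0.2, 0.4, -1.3]
gripper_width: 0.0218
grasp_force: 59.9
tcp [0.6211 0.0537 0.2814] w 0.0212 f [ 0.5  0.8 -3.2] t 7.85 j [0.09 0.49 0.49 1.57 0.   1.66]
shift [-0.0227  0.0013 -0.0036]
yaw y 0.002
rz 0.002
[321 235] [287 234]
```

View pics/c3.png

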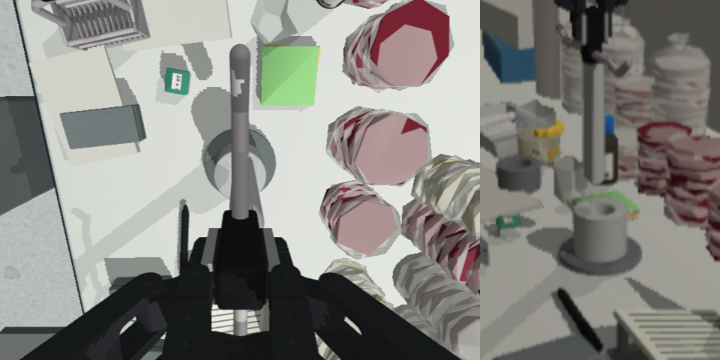

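Crop: the arm points straight up the picture (tip at full-image (320,62)), post over the near side of the socket. Work out the in-hand offset.

```bash
python3 - <<'E'
from h import *
c=load('w8'); g=cv2.cvtColor(c.im,cv2.COLOR_BGR2GRAY).astype(int)
for r in range(80,280,24):
    row=g[r,285:355]; gr=np.diff(row); print(r,row[::5])
T=c.pl((320,60),.28); print(T, "axis y", T[1]-.098)
d=load('d8'); s=load('s8')
# shank foot in side view: expected for axis guesses
print(d.proj([[.6211,.0537,.099],[.6211,.0537,.25],[.6225,.031,.07]]), s.proj([[.6211,.0537,.099],[.6211,.0537,.25]]))
gd=cv2.cvtColor(d.im,cv2.COLOR_BGR2GRAY).astype(int)
for r in (200,210,220): print(r,gd[r,300:340])
E
```

```text
80 [220 221 221 221 191  82  90  99 103 102 198 198 119 155]
104 [221 221 221 220 222 125  85  94 101 103 223 175 119 159]
128 [144 144 144 144 145  84 158  95 103 100 204 201 118 164]
152 [144 144 143 145 145  87 110 126 131 115 222 223 223 223]
176 [143 144 126  74  78  88 109 127 131 114 116  99 143 220]
200 [ 75  74  68  86  93  86 110 129 130 114 110 113 117 119]
224 [102 163 167 167 189  82 105 117 119 112 111 188 201 194]
248 [110 165 176 187 190  84 104 115 120 111 111 109 201 192]
272 [199 199 222 222 193  83 103 115 119 112 118 111 109 225]
[0.62276562 0.15606985 0.28      ] axis y 0.058069854056135906
[[316.27140336 234.45837885]
 [315.92728509 177.93387982]
 [320.52082451 247.8032952 ]] [[286.45077033 248.96994258]
 [284.85504292 214.12998249]]
200 [156 157 157 156 103  81  89  94  98 101 105 107 110  64  64  64  65  91
 125 127 130 131 127  99 103 112 115 111  99  87  67  84  96  98  96 104
 102 105 108 101]
210 [132 137 135 156 157 156 156 157 155 157 157 156 109  64  65  65  65  97
 125 126 131 131 127  85  48  57  62  73 132 132 132 131 133 136 136 136
 135 136 133  88]
220 [114 142 155 155 155 155 155 156 155 156 156 155 106  62  65  65  65  99
 125 126 130 133 127  74  34  37  39  39  40  42 103 109 110 126 129 125
 130 126 126 120]
```

```bash
python3 - <<'E'
from h import *
c=load('w8'); g=cv2.cvtColor(c.im,cv2.COLOR_BGR2GRAY).astype(int)
print(g[44:76:2,320], c.o, [c.pl((320,r),.285)[1] for r in (56,60,64)])
s=load('s8'); gs=cv2.cvtColor(s.im,cv2.COLOR_BGR2GRAY).astype(int)
for r in (235,242,246): print(r,gs[r,272:304])
E
echo '{"motion":[[-0.0227, 0.0013, 0, 0, 0, 0, 0.01], [-0.0227, 0.0013, 0, 0, 0, 0, 0.01]]}' | python3 drive.py 60
```

```text
[221 222 221 221 221 221 223 166 115 119 120 122 125 124 119 113] [0.62289788 0.1362677  0.42266903] [np.float64(0.15657008626384256), np.float64(0.15537586477318582), np.float64(0.15417425241077967)]
235 [198 201 202 198 199 164 160  77  62 119 101  94  98  94  93  95  95  94
  94 135 198 199 199 201 201 200 198 199 201 198 198 200]
242 [201 200 200 201 200 200 199 199 200 152 106 100  99  95  96  95  96  95
  94  96 195 198 197 197 197 197 198 198 196 197 196 197]
246 [199 198 199 200 198 198 198 198 200 174 105 102  96  95  91  95  93  93
  95  95 166 171 170 172 173 183 178 184 193 190 198 197]
clock: 8.1
tool_pos: [0.6227, 0.0288, 0.2818]
tool_rot: [0.707, 0.707, -0.0, 0.0]
ft_force: [-0.5, 0.6, -2.8]
gripper_width: 0.0214
grasp_force: 59.9
```

```bash
python3 - <<'E'
from h import *
s=Cam('scene','s9'); d=Cam('side','d9'); go()
gs=cv2.cvtColor(s.im,cv2.COLOR_BGR2GRAY).astype(int); gd=cv2.cvtColor(d.im,cv2.COLOR_BGR2GRAY).astype(int)
P=[[.6225,.031,.11],[.6225,.031,.055],[.6225,.031,.03]]
print(s.proj(P),d.proj(P))
for r in (238,242): print(r,gs[r,275:305])
for r in (258,262,266): print(r,gs[r,268:318])
print('side')
for r in (220,225): print(r,gd[r,305:335])
for r in (258,264): print(r,gd[r,300:345])
cv2.imwrite('pics/c4.png',np.hstack([cv2.resize(s.im[200:290,240:330],(400,400)),cv2.resize(d.im[190:290,270:370],(400,400))]))
E
```

```text
tcp [0.6227 0.0298 0.2819] w 0.0212 f [ 0.6 -0.1 -2.7] t 8.2 j [0.05 0.49 0.49 1.57 0.   1.62]
yaw y -0.0
[[292.08111551 243.12623332]
 [292.49647779 254.92002288]
 [292.67952273 260.11739775]] [[320.49374151 233.53562291]
 [320.53078423 253.05020563]
 [320.54715234 261.67313913]]
238 [199 197 199 199 201 199 199 200 200 200 200 198 200 109 101  98  96  92
  92  93  95  97  92 176 196 196 197 197 197 197]
242 [199 202 201 199 197 203 200 199 197 198 198 200 200 119 104  94  93  92
  93  95  92  93  94 178 198 196 197 197 197 199]
258 [199 198 197 197 199 198 198 199 197 197 197 198 172 125 113 107 104 110
 115 119 115 115 115 147 167 167 166 171 168 166 165 168 161 141  94  91
 100 118 116 138 175 195 198 196 195 195 195 197 196 194]
262 [199 201 197 198 198 196 197 200 200 182 122 113 114 113 114 109 106 106
 103 104 103  99  98  97  97  97  97  95  96  98  95  94  96  94  91  90
  95 102 104 106 104 102 140 175 185 194 195 196 195 196]
266 [199 199 198 197 201 196 195 197 169 110 111 112 111  84  82  94 105 104
 104 101 101 100  98  99  98  95  99  98  96  96  98  99  94  93  91  93
 102 107 103 106 106 104 107 159 176 177 173 173 174 174]
side
220 [156 155 157 157 156 157 157 158 157 157 156  74  58  64  65  65  66 109
 124 127 130 132 126  58  42 103 109 112 126 129]
225 [118 118 108  74  79 142 142 141 142 156 155  94  68  63  65  64  66 110
 124 127 130 131 127  55  40 113 103  97  93  95]
258 [142 142 142 142 142 155 154 130  63  64  67  67  69  75  81  85  89  95
  99 104 109 111 114 118 121 124 125 128 129 128 128 126 125 125 139 156
 157 157 157 156 158 158 158 158 158]
264 [ 95  94  94  94  89  64  48  51  64  66  67  68  70  75  82  89  93  95
 102 106 108 110 114 117 121 124 125 127 127 129 131 129 128 123  99  82
  97 126 149 156 156 157 157 157 158]
```

View pics/c4.png

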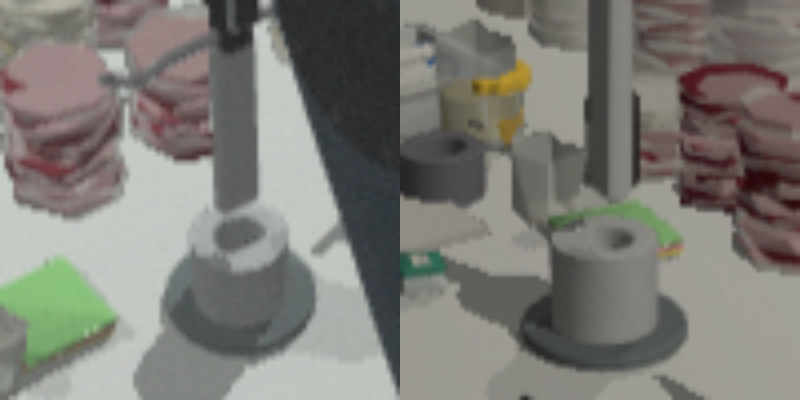

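Scene crop: shank (mid ≈235) slightly left of socket (mid ≈240); side crop: shank a little left too — shift about −2.5 mm in y, +0.8 mm in x, then descend gently.

```bash
echo '{"motion":[[-0.0025, 0.0008, 0, 0, 0, 0, 0.01], [-0.0025, 0.0008, 0.01, 0, 0, 0, 0.01], [-0.0025, 0.0008, 0.02, 0, 0, 0, 0.01], [-0.0025, 0.0008, 0.026, 0, 0, 0, 0.01], [-0.0025, 0.0008, 0.032, 0, 0, 0, 0.01]]}' | python3 drive.py 60
echo '{"motion":[[0, 0, 0.004, 0, 0, 0, 0.01], [0, 0, 0.008, 0, 0, 0, 0.01]]}' | python3 drive.py 60
```

```text
clock: 8.82
tool_pos: [0.6234, 0.0276, 0.2494]
tool_rot: [0.707, 0.707, -0.0, -0.0]
ft_force: [-0.2, -0.4, -1.3]
gripper_width: 0.0211
grasp_force: 59.9
clock: 9.07
tool_pos: [0.6238, 0.0279, 0.2453]
tool_rot: [0.707, 0.707, 0.002, 0.001]
ft_force: [-10.8, 1.2, 5.2]
gripper_width: 0.0215
grasp_force: 61.9
```

```bash
echo '{"motion":[[0, -0.001, 0, 0, 0, 0, 0.01], [0, -0.001, 0.003, 0, 0, 0, 0.01], [0, -0.001, 0.006, 0, 0, 0, 0.01]]}' | python3 drive.py 60
echo '{"motion":[[0, 0, 0.004, 0, 0, 0, 0.01], [0, 0, 0.008, 0, 0, 0, 0.01]]}' | python3 drive.py 60
```

```text
clock: 9.45
tool_pos: [0.6223, 0.0278, 0.2355]
tool_rot: [0.707, 0.707, 0.0, -0.0]
ft_force: [-3.3, 3.6, 0.5]
gripper_width: 0.0209
grasp_force: 60.6
clock: 9.7
tool_pos: [0.6224, 0.0275, 0.2274]
tool_rot: [0.707, 0.707, -0.0, -0.0]
ft_force: [-3.7, 3.3, 1.2]
gripper_width: 0.0211
grasp_force: 60.6
```

```bash
echo '{"motion":[[0, -0.0003, 0.008, 0, 0, 0, 0.01], [0, -0.0003, 0.016, 0, 0, 0, 0.01], [0, -0.0003, 0.024, 0, 0, 0, 0.01], [0, -0.0003, 0.03, 0, 0, 0, 0.01]]}' | python3 drive.py 60
echo '{"motion":[[0, 0, 0.003, 0, 0, 0, 0.01], [0, 0, 0.006, 0, 0, 0, 0.01]]}' | python3 drive.py 60
```

```text
clock: 10.2
tool_pos: [0.6221, 0.0276, 0.1972]
tool_rot: [0.707, 0.707, -0.0, -0.0]
ft_force: [-3.9, 3.8, 1.8]
gripper_width: 0.0212
grasp_force: 60.8
clock: 10.45
tool_pos: [0.6224, 0.0276, 0.1924]
tool_rot: [0.707, 0.707, 0.0, 0.0]
ft_force: [-9.2, 3.2, 35.9]
gripper_width: 0.0215
grasp_force: 65.2
```

Home (35 N at TCP z 0.192 → foot at 0.010). Release, retreat, and locate rack tabs from earlier pictures.

```bash
echo '{"motion":[[0, 0, 0, 0, 0, 0, 0.085], [0, 0, 0, 0, 0, 0, 0.085], [0, 0, 0, 0, 0, 0, 0.085]]}' | python3 drive.py 60
echo '{"motion":[[0, 0, -0.03, 0, 0, 0, 0.085], [0, 0, -0.08, 0, 0, 0, 0.085], [0, 0, -0.13, 0, 0, 0, 0.085], [0, 0, -0.18, 0, 0, 0, 0.085]]}' | python3 drive.py >/dev/null
python3 - <<'E'
from h import *
for n,ps in (('w6',[(230,52),(103,203)]),('w3',[(353,133)])):
    c=load(n)
    for p in ps: print(n,c.pl(p,.155))
c=load('w6'); print([c.pl(p,.055) for p in [(207,92),(303,100),(207,37),(95,170),(190,218),(215,180),(125,145)]])
go([0.42,0.2,0.38],0)
E
```

```text
clock: 10.82
tool_pos: [0.6225, 0.0273, 0.192]
tool_rot: [0.707, 0.707, 0.0, 0.0]
ft_force: [-0.3, -0.7, -0.5]
gripper_width: 0.0743
grasp_force: 0.0
w6 [0.48936034 0.36924545 0.155     ]
w6 [0.4567186  0.22413362 0.155     ]
w3 [0.45323005 0.2195364  0.155     ]
[array([0.46061739, 0.32872955, 0.055     ]), array([0.54106244, 0.37202716, 0.055     ]), array([0.43932944, 0.37013813, 0.055     ]), array([0.39880271, 0.2020792 , 0.055     ]), array([0.50206359, 0.20905593, 0.055     ]), array([0.5056963 , 0.25882691, 0.055     ]), array([0.41456514, 0.24129108, 0.055     ])]
tcp [0.6226 0.0274 0.3683] w 0.0851 f [ 1.  -1.  -0.1] t 11.325 j [ 0.04  0.57  0.85  1.85 -0.    1.61]
shift [ 0.1726 -0.2026 -0.012 ]
yaw y -0.0
rz -0.0
```

```bash
echo '{"motion":[[0.04, -0.035, 0, 0, 0, 0, 0.085], [0.08, -0.07, 0, 0, 0, 0, 0.085], [0.12, -0.105, 0, 0, 0, 0, 0.085], [0.16, -0.14, 0, 0, 0, 0, 0.085], [0.183, -0.163, -0.01, 0, 0, 0, 0.085]]}' | python3 drive.py >/dev/null
echo '{"motion":[[0, 0, 0, 0, 0, 0, 0.085], [0, 0, 0, 0, 0, 0, 0.085]]}' | python3 drive.py >/dev/null
python3 - <<'E'
from h import *
c=Cam('wrist','w10'); s=Cam('scene','s10'); print(c.o); go()
g=cv2.cvtColor(c.im,cv2.COLOR_BGR2GRAY)
m=(g<35).astype(np.uint8); n,l,st,ce=cv2.connectedComponentsWithStats(m)
for i in range(1,n):
    if 60<st[i,4]<4000:
        cc=max(cv2.findContours((l==i).astype(np.uint8),0,1)[0],key=cv2.contourArea); r=cv2.minAreaRect(cc)
        print(st[i],r, c.pl(r[0],.165))
cv2.imwrite('pics/c5.png',cv2.resize(c.im[:420],(800,525)))
E
```

```text
[0.46194468 0.29380237 0.51788791]
tcp [0.4605 0.2099 0.3757] w 0.085 f [0.3 0.3 0.4] t 12.3 j [ 0.43  0.26  0.39  1.7  -0.    2.  ]
yaw y -0.001
[338  13  25  31 480] ((349.9706115722656, 28.117666244506836), (19.37934112548828, 29.32625961303711), 59.03623962402344) [0.48721089 0.3665515  0.165     ]
[532 133  30  32 300] ((542.8442993164062, 144.28688049316406), (14.72424030303955, 39.051246643066406), 39.80557632446289) [0.66514569 0.27347455 0.165     ]
[302 190  20  19 297] ((311.270263671875, 199.1216278076172), (16.111099243164062, 19.563480377197266), 80.53767395019531) [0.45403786 0.22302146 0.165     ]
[547 282  16  24  93] ((553.058837890625, 292.2646789550781), (5.29205846786499, 26.92047119140625), 32.47119140625) [0.70401258 0.12529979 0.165     ]
[353 344  15  70 396] ((360.3499755859375, 378.54998779296875), (6.505383014678955, 70.00358581542969), 8.130102157592773) [0.50786367 0.01836283 0.165     ]
[502 448  28  32 216] ((511.3482666015625, 467.032958984375), (23.283418655395508, 30.365459442138672), 39.09385681152344) [ 0.6998107  -0.11328197  0.165     ]
```

View pics/c5.png

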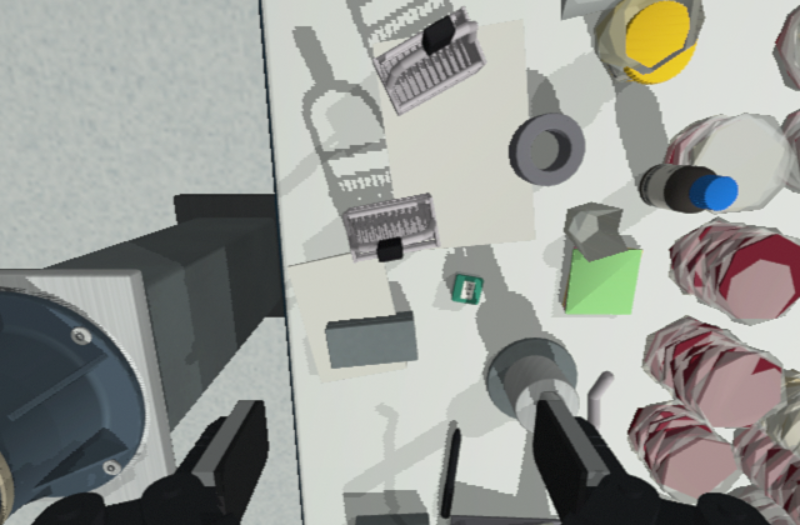

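Crop: rack B tab at (390,250) with tray edges sloping ≈0.2 rad, rack A tab at (437,35) sloping ≈0.48 rad. Grip rack B.

```bash
echo '{"motion":[[0.01, -0.0065, 0.05, 0, 0, -0.1, 0.085], [0.01, -0.0065, 0.1, 0, 0, -0.2, 0.085], [0.01, -0.0065, 0.15, 0, 0, -0.2, 0.085], [0.01, -0.0065, 0.2, 0, 0, -0.2, 0.085], [0.01, -0.0065, 0.243, 0, 0, -0.2, 0.085]]}' | python3 drive.py 40
echo '{"motion":[[0, 0, 0, 0, 0, 0, 0.05], [0, 0, 0, 0, 0, 0, 0.005], [0, 0, 0, 0, 0, 0, 0.005], [0, 0, 0, 0, 0, 0, 0.005], [0, 0, 0, 0, 0, 0, 0.005]]}' | python3 drive.py 40
python3 -c "
from h import *
go([.454,.22,.22])"
```

```text
clock: 12.92
tool_pos: [0.4534, 0.2195, 0.131]
tool_rot: [0.634, 0.774, -0.001, -0.0]
ft_force: [0.9, -0.0, -0.1]
gripper_width: 0.0851
grasp_force: 0.0
clock: 13.55
tool_pos: [0.4539, 0.2209, 0.1342]
tool_rot: [0.633, 0.774, 0.001, 0.0]
ft_force: [-1.5, -0.0, 8.9]
gripper_width: 0.0192
grasp_force: 44.2
tcp [0.4539 0.2209 0.1342] w 0.0192 f [-1.5 -0.   8.9] t 13.55 j [ 0.45  0.26 -0.22  1.09  0.    1.82]
shift [-0.0008  0.     -0.0858]
yaw y 0.2
```

```bash
echo '{"motion":[[0, 0, -0.03, 0, 0, 0, 0.005], [0, 0, -0.06, 0, 0, 0, 0.005], [0, 0, -0.09, 0, 0, 0, 0.005], [0, 0, -0.09, 0, 0, 0, 0.005]]}' | python3 drive.py 40 
echo '{"motion":[[-0.06, -0.012, 0, 0, 0, 0.1, 0.005], [-0.12, -0.024, 0, 0, 0, 0.2, 0.005], [-0.18, -0.036, 0, 0, 0, 0.2, 0.005], [-0.24, -0.049, 0, 0, 0, 0.2, 0.005], [-0.295, -0.06, 0, 0, 0, 0.2, 0.005]]}' | python3 drive.py 40
echo '{"motion":[[0, 0, 0, 0, 0, 0, 0.005], [0, 0, 0, 0, 0, 0, 0.005], [0, 0, 0, 0, 0, 0, 0.005]]}' | python3 drive.py 40
python3 - <<'E'
from h import *
c=Cam('wrist','w11'); s=Cam('side','d11'); go([.6225,-.095,.22],0)
f=lambda im,x,y,w,h,W,H:cv2.resize(im[y:y+h,x:x+w],(W,H))
p=s.proj([.47,-.09,.13])[0].astype(int); print(p)
cv2.imwrite('pics/c6.png',np.hstack([f(c.im,0,0,640,480,480,360),f(s.im,max(p[0]-90,0),p[1]-110,180,240,270,360)]))
E
```

```text
clock: 14.05
tool_pos: [0.4545, 0.2211, 0.2254]
tool_rot: [0.633, 0.774, 0.002, 0.001]
ft_force: [0.7, -0.0, -1.3]
gripper_width: 0.0193
grasp_force: 43.1
clock: 14.68
tool_pos: [0.4525, -0.0824, 0.2226]
tool_rot: [0.707, 0.707, -0.0, -0.0]
ft_force: [1.2, 1.7, -0.9]
gripper_width: 0.0193
grasp_force: 42.8
clock: 15.05
tool_pos: [0.4532, -0.0794, 0.2229]
tool_rot: [0.707, 0.708, -0.0, -0.0]
ft_force: [0.7, -0.2, -1.2]
gripper_width: 0.0194
grasp_force: 42.8
tcp [ 0.4533 -0.0795  0.223 ] w 0.0195 f [-0.1 -0.3 -0.9] t 15.15 j [-0.17  0.13 -0.15  1.29  0.    1.4 ]
shift [-0.0159  0.1692  0.003 ]
yaw y 0.002
rz 0.002
[280 256]
```

View pics/c6.png

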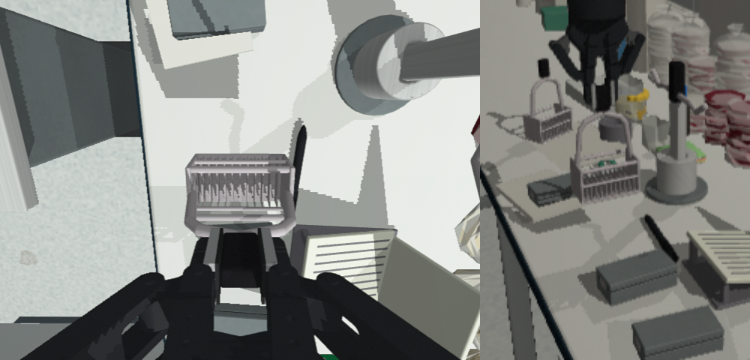

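Rack hangs square and centred in the gripper (image col ≈320). On to the right hook.

```bash
echo '{"motion":[[-0.015, 0.05, 0, 0, 0, 0, 0.005], [-0.0159, 0.1, 0, 0, 0, 0, 0.005], [-0.0159, 0.15, 0, 0, 0, 0, 0.005], [-0.0159, 0.1692, 0, 0, 0, 0, 0.005], [-0.0159, 0.1692, 0, 0, 0, 0, 0.005]]}' | python3 drive.py 40 
echo '{"motion":[[0.015, 0, 0, 0, 0, 0, 0.005], [0.03, 0, 0, 0, 0, 0, 0.005], [0.045, 0, 0, 0, 0, 0, 0.005], [0.053, 0, 0, 0, 0, 0, 0.005], [0.053, 0, 0, 0, 0, 0, 0.005]]}' | python3 drive.py 40
echo '{"motion":[[0, 0, 0.01, 0, 0, 0, 0.005], [0, 0, 0.02, 0, 0, 0, 0.005], [0, 0, 0.027, 0, 0, 0, 0.005], [0, 0, 0.027, 0, 0, 0, 0.005]]}' | python3 drive.py 40
python3 - <<'E'
from h import *
s=Cam('side','d12'); go([.6225,-.0415,.1905],0)
p=s.proj([.6225,-.03,.15])[0].astype(int)
cv2.imwrite('pics/c7.png',cv2.resize(s.im[p[1]-90:p[1]+90,p[0]-120:p[0]+120],(800,600)))
E
```

```text
clock: 15.78
tool_pos: [0.6233, -0.0953, 0.222]
tool_rot: [0.707, 0.708, -0.0, -0.0]
ft_force: [-0.4, 0.1, -1.2]
gripper_width: 0.0192
grasp_force: 42.7
clock: 16.4
tool_pos: [0.6223, -0.0427, 0.2233]
tool_rot: [0.707, 0.707, 0.0, 0.0]
ft_force: [0.8, 0.1, -2.1]
gripper_width: 0.0189
grasp_force: 42.7
clock: 16.9
tool_pos: [0.622, -0.0435, 0.1953]
tool_rot: [0.707, 0.707, -0.0, -0.001]
ft_force: [-0.6, 0.1, -0.7]
gripper_width: 0.019
grasp_force: 42.7
tcp [ 0.6222 -0.0435  0.1959] w 0.0191 f [-0.3 -0.3 -0.4] t 16.95 j [-0.07  0.48  0.26  1.35  0.    1.5 ]
shift [0.002  0.0003 0.0054]
yaw y -0.0
rz -0.0
```

View pics/c7.png

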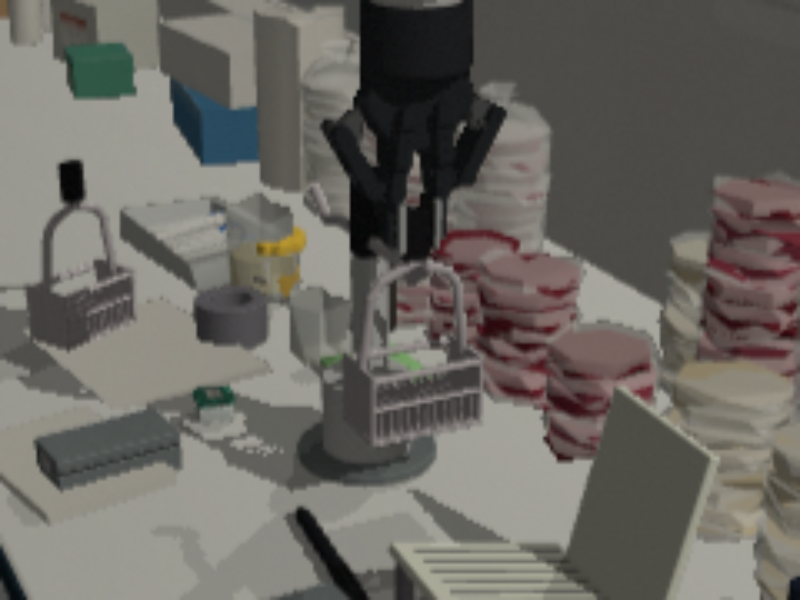

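The rack's bail surrounds the hook arm. Lower to contact, release.

```bash
echo '{"motion":[[0.001, 0, 0.003, 0, 0, 0, 0.005], [0.001, 0, 0.006, 0, 0, 0, 0.005], [0.001, 0, 0.006, 0, 0, 0, 0.005]]}' | python3 drive.py 40 
echo '{"motion":[[0, 0, 0, 0, 0, 0, 0.04], [0, 0, 0, 0, 0, 0, 0.06], [0, 0, 0, 0, 0, 0, 0.06]]}' | python3 drive.py 40
echo '{"motion":[[0, 0, -0.04, 0, 0, 0, 0.06], [0, 0, -0.09, 0, 0, 0, 0.085], [0, 0, -0.13, 0, 0, 0, 0.085], [0, 0, -0.13, 0, 0, 0, 0.085]]}' | python3 drive.py 40
python3 - <<'E'
from h import *
c=Cam('wrist','w13'); s=Cam('side','d13'); go([.4884,.37,.32],.48)
g=cv2.cvtColor(c.im,cv2.COLOR_BGR2GRAY)
print(c.proj([.6225,.0305,.235]),c.proj([.6225,-.0415,.222]))
for T in [(.4884,.37,.165)]: print(s.proj(T))
E
```

```text
clock: 17.32
tool_pos: [0.6229, -0.0427, 0.1909]
tool_rot: [0.707, 0.707, 0.0, 0.001]
ft_force: [-1.0, -2.7, 6.0]
gripper_width: 0.0192
grasp_force: 43.9
clock: 17.7
tool_pos: [0.6224, -0.0423, 0.19]
tool_rot: [0.707, 0.707, -0.0, -0.0]
ft_force: [-0.1, -0.6, 0.3]
gripper_width: 0.0599
grasp_force: 0.0
clock: 18.2
tool_pos: [0.6235, -0.0424, 0.3231]
tool_rot: [0.707, 0.707, 0.002, 0.002]
ft_force: [0.6, -0.1, -0.3]
gripper_width: 0.0851
grasp_force: 0.0
tcp [ 0.6226 -0.0424  0.3197] w 0.0847 f [ 0.1  0.3 -1. ] t 18.3 j [-0.07  0.52  0.63  1.68  0.    1.5 ]
shift [ 4.124e-01 -1.342e-01 -3.000e-04]
yaw y 0.0
rz -0.48
[[314.41362405 139.55874444]] [[315.07335771 247.97322683]]
[[231.63468721 184.43361873]]
```

```bash
echo '{"motion":[[0.05, -0.016, 0, 0, 0, -0.1, 0.085], [0.1, -0.032, 0, 0, 0, -0.2, 0.085], [0.15, -0.048, 0, 0, 0, -0.3, 0.085], [0.2, -0.064, 0, 0, 0, -0.4, 0.085], [0.25, -0.08, 0, 0, 0, -0.48, 0.085]]}' | python3 drive.py >/dev/null
echo '{"motion":[[0.05, 0.014, 0, 0, 0, 0, 0.085], [0.1, 0.027, 0, 0, 0, 0, 0.085], [0.1, 0.027, 0, 0, 0, 0, 0.085], [0.1, 0.027, 0, 0, 0, 0, 0.085]]}' | python3 drive.py >/dev/null
python3 - <<'E'
from h import *
c=Cam('wrist','w14'); go([.4884,.37,.3197],.48); print(c.o)
p=c.proj([.4884,.37,.165])[0]; print(p)
g=cv2.cvtColor(c.im,cv2.COLOR_BGR2GRAY)
m=(g<35).astype(np.uint8); n,l,st,ce=cv2.connectedComponentsWithStats(m)
for i in range(1,n):
    if st[i,4]>60 and np.linalg.norm(ce[i]-p)<60:
        cc=max(cv2.findContours((l==i).astype(np.uint8),0,1)[0],key=cv2.contourArea); r=cv2.minAreaRect(cc)
        print(st[i],r, c.pl(r[0],.165))
x,y=p.astype(int); y0=max(0,y-120)
cv2.imwrite('pics/c8.png',cv2.resize(c.im[y0:y0+240,x-160:x+160],(640,480)))
E
```

```text
tcp [0.5201 0.308  0.3194] w 0.0849 f [ 0.6 -0.5  0.3] t 19.475 j [ 0.53  0.47  0.55  1.65 -0.    1.63]
shift [ 0.0696  0.0005 -0.0003]
yaw y 0.48
rz -0.0
[0.48377138 0.38279635 0.4609183 ]
[318.20061525 139.20259415]
[306 131  25  16 360] ((318.0, 138.5), (15.0, 24.0), 90.0) [0.48802871 0.37038471 0.165     ]
```

View pics/c8.png

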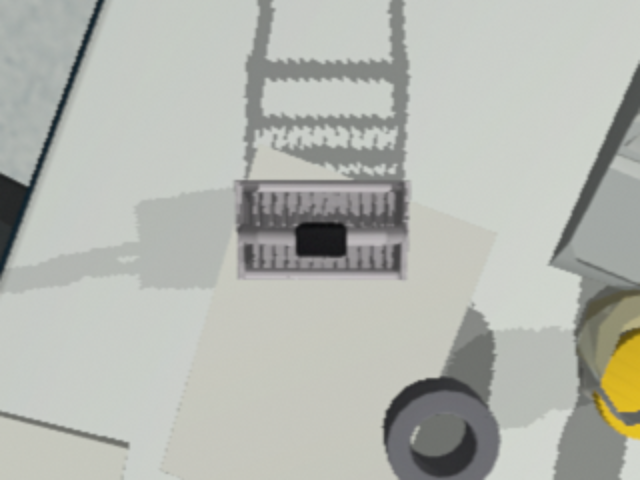

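Rack A is square in the picture, tab at (320,240) of the crop: angle and position confirmed. Grip, lift, carry to left of the post's left hook.

```bash
echo '{"motion":[[0.05, 0, 0.02, 0, 0, 0, 0.085], [0.0696, 0, 0.06, 0, 0, 0, 0.085], [0.0696, 0, 0.11, 0, 0, 0, 0.085], [0.0696, 0, 0.15, 0, 0, 0, 0.085], [0.0696, 0, 0.186, 0, 0, 0, 0.085]]}' | python3 drive.py 40
echo '{"motion":[[0, 0, 0, 0, 0, 0, 0.05], [0, 0, 0, 0, 0, 0, 0.005], [0, 0, 0, 0, 0, 0, 0.005], [0, 0, 0, 0, 0, 0, 0.005], [0, 0, 0, 0, 0, 0, 0.005]]}' | python3 drive.py 40
echo '{"motion":[[0, 0, -0.03, 0, 0, 0, 0.005], [0, 0, -0.06, 0, 0, 0, 0.005], [0, 0, -0.09, 0, 0, 0, 0.005], [0, 0, -0.09, 0, 0, 0, 0.005]]}' | python3 drive.py 40
python3 -c "
from h import *
go([.55,.165,.223],0)"
```

```text
clock: 20.1
tool_pos: [0.4881, 0.3689, 0.1325]
tool_rot: [0.519, 0.854, -0.0, -0.0]
ft_force: [0.2, 1.1, -0.3]
gripper_width: 0.0849
grasp_force: 0.0
clock: 20.72
tool_pos: [0.4884, 0.3708, 0.1351]
tool_rot: [0.519, 0.855, 0.001, 0.0]
ft_force: [-1.2, -0.5, 6.8]
gripper_width: 0.0194
grasp_force: 44.1
clock: 21.22
tool_pos: [0.4889, 0.3712, 0.2266]
tool_rot: [0.519, 0.855, 0.002, 0.001]
ft_force: [0.8, 0.2, -1.7]
gripper_width: 0.0191
grasp_force: 43.1
tcp [0.4889 0.3712 0.2266] w 0.0191 f [ 0.8  0.2 -1.7] t 21.225 j [ 0.65  0.45  0.29  1.4  -0.    1.74]
shift [-0.2111 -0.0411  0.0033]
yaw y 0.48
rz 0.48
```

```bash
echo '{"motion":[[-0.05, 0.004, 0, 0, 0, 0.12, 0.005], [-0.1, 0.008, 0, 0, 0, 0.24, 0.005], [-0.15, 0.013, 0, 0, 0, 0.36, 0.005], [-0.2, 0.017, 0, 0, 0, 0.48, 0.005], [-0.249, 0.021, 0, 0, 0, 0.48, 0.005]]}' | python3 drive.py 40 >/dev/null
echo '{"motion":[[0, 0, 0, 0, 0, 0, 0.005], [0, 0, 0, 0, 0, 0, 0.005]]}' | python3 drive.py 40
python3 - <<'E'
from h import *
c=Cam('scene','s15'); go([.6225,.1025,.224],0)
p=c.proj([.6225,.1,.13])[0].astype(int)
cv2.imwrite('pics/c9.png',cv2.resize(c.im[p[1]-70:p[1]+70,p[0]-93:p[0]+93],(640,480)))
E
```

```text
clock: 22.1
tool_pos: [0.6213, 0.1594, 0.2234]
tool_rot: [0.707, 0.707, -0.0, -0.0]
ft_force: [-0.8, -0.1, -1.9]
gripper_width: 0.0189
grasp_force: 42.7
tcp [0.6211 0.16   0.2236] w 0.0191 f [ 0.4  1.  -0.8] t 22.15 j [0.25 0.52 0.39 1.44 0.   1.82]
shift [-0.0575  0.0013 -0.0004]
yaw y 0.001
rz 0.001
```

View pics/c9.png

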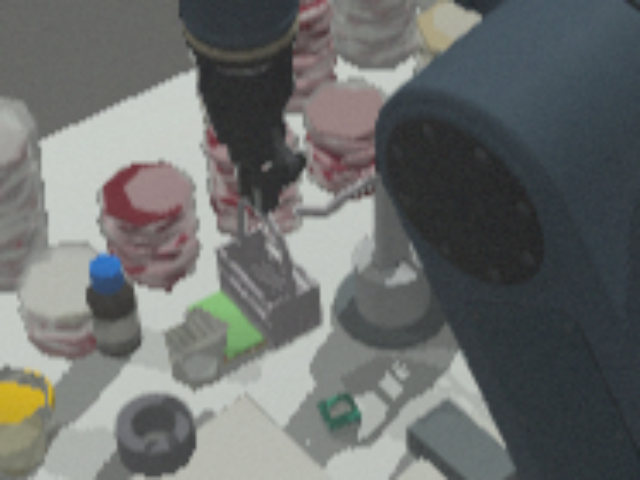

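The rack hangs outside the left hook's tip (300,210) at the right height; slide in, lower to contact, release. I have used 13 pictures, so the rest goes by numbers.

```bash
echo '{"motion":[[-0.015, 0.001, 0, 0, 0, 0, 0.005], [-0.03, 0.001, 0, 0, 0, 0, 0.005], [-0.045, 0.001, 0, 0, 0, 0, 0.005], [-0.0565, 0.001, 0, 0, 0, 0, 0.005], [-0.0565, 0.001, 0, 0, 0, 0, 0.005]]}' | python3 drive.py 40
echo '{"motion":[[0, 0, 0.01, 0, 0, 0, 0.005], [0, 0, 0.02, 0, 0, 0, 0.005], [0, 0, 0.028, 0, 0, 0, 0.005], [0, 0, 0.033, 0, 0, 0, 0.005], [0, 0, 0.033, 0, 0, 0, 0.005]]}' | python3 drive.py 40
python3 -c "
from h import *
go()"
```

```text
clock: 22.78
tool_pos: [0.6227, 0.1018, 0.2242]
tool_rot: [0.708, 0.707, 0.0, 0.0]
ft_force: [0.8, 0.6, -1.3]
gripper_width: 0.0192
grasp_force: 42.8
clock: 23.4
tool_pos: [0.623, 0.1036, 0.1917]
tool_rot: [0.707, 0.707, 0.001, 0.0]
ft_force: [-0.8, 2.3, 6.6]
gripper_width: 0.0192
grasp_force: 43.9
tcp [0.623  0.1036 0.1917] w 0.0192 f [-0.8  2.3  6.6] t 23.4 j [0.16 0.5  0.27 1.34 0.   1.73]
yaw y 0.001
```

```bash
echo '{"motion":[[0, 0, 0, 0, 0, 0, 0.04], [0, 0, 0, 0, 0, 0, 0.06], [0, 0, 0, 0, 0, 0, 0.06]]}' | python3 drive.py 40
echo '{"motion":[[0, 0, -0.04, 0, 0, 0, 0.06], [0, 0, -0.09, 0, 0, 0, 0.085], [0, 0, -0.14, 0, 0, 0, 0.085]]}' | python3 drive.py >/dev/null
echo '{"motion":[[-0.05, -0.02, -0.01, 0, 0, -0.18, 0.085], [-0.1, -0.04, -0.02, 0, 0, -0.36, 0.085], [-0.15, -0.06, -0.03, 0, 0, -0.54, 0.085], [-0.2, -0.08, -0.04, 0, 0, -0.72, 0.085], [-0.25, -0.09, -0.05, 0, 0, -0.9, 0.085]]}' | python3 drive.py >/dev/null
echo '{"motion":[[-0.01, -0.03, -0.01, 0, 0, -0.18, 0.085], [-0.02, -0.06, -0.02, 0, 0, -0.36, 0.085], [-0.03, -0.09, -0.02, 0, 0, -0.54, 0.085], [-0.039, -0.097, -0.02, 0, 0, -0.67, 0.085], [-0.039, -0.097, -0.02, 0, 0, -0.67, 0.085]]}' | python3 drive.py
python3 - <<'E'
from h import *
c=Cam('wrist','w16'); s=Cam('side','d16'); s2=Cam('scene','s16'); go(); print(c.o)
E
```

```text
clock: 23.78
tool_pos: [0.6226, 0.1028, 0.191]
tool_rot: [0.707, 0.707, -0.0, -0.0]
ft_force: [0.8, 0.0, 0.7]
gripper_width: 0.0602
grasp_force: 0.0
clock: 25.4
tool_pos: [0.5029, -0.248, 0.4008]
tool_rot: [0.001, 1.0, 0.0, -0.0]
ft_force: [0.8, -0.2, 0.7]
gripper_width: 0.085
grasp_force: 0.0
tcp [ 0.503  -0.2468  0.4011] w 0.0854 f [-1.3  0.1 -0.3] t 25.55 j [-0.46  0.42  0.7   1.84  0.   -0.45]
yaw y 1.568
[ 0.422394   -0.24658535  0.54270507]
```

View pics/w16.png

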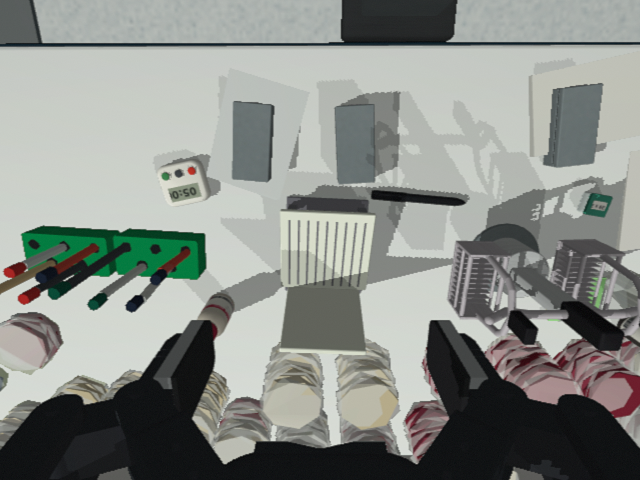

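Picture: boxes at (252,141), (355,143), (578,125); tray front edge (281,210)–(375,213), backstop top (281,350)–(363,353); both racks hang at the right. Only three boxes exist.

```bash
python3 - <<'E'
from h import *
np.set_printoptions(precision=4,suppress=True)
c=load('w16'); hsv=cv2.cvtColor(c.im,cv2.COLOR_BGR2HSV)
for p in [(290,230),(320,320),(320,203),(252,141),(355,143),(578,125),(450,100),(365,120)]: print(p,c.im[p[1],p[0]],hsv[p[1],p[0]])
g=cv2.cvtColor(c.im,cv2.COLOR_BGR2GRAY).astype(int)
for r in (215,240,270,283,295,320,345): 
    row=g[r,265:390]; e=np.where(abs(np.diff(row))>12)[0]+265; print(r,e)
for col in (286,325,360): 
    k=g[190:365,col]; e=np.where(abs(np.diff(k))>12)[0]+190; print(col,e)
E
```

```text
(290, 230) [157 166 162] [ 43  14 166]
(320, 320) [90 98 96] [38 21 98]
(320, 203) [59 57 57] [120   9  59]
(252, 141) [114 113 103] [ 93  25 114]
(355, 143) [114 113 104] [ 93  22 114]
(578, 125) [110 110 102] [ 90  19 110]
(450, 100) [196 202 197] [ 55   8 202]
(365, 120) [115 115 105] [ 90  22 115]
215 [265 279 374 375]
240 [279 280 287 288 289 290 296 297 298 299 300 305 306 308 309 314 315 316
 317 318 324 325 326 327 333 334 335 336 337 342 343 345 346 351 352 353
 354 355 361 362 363 364 370 371 372]
270 [274 275 279 280 287 288 289 290 295 296 297 298 299 304 305 307 308 313
 314 315 316 317 322 323 324 325 331 332 333 334 339 340 341 342 343 348
 349 351 352 357 358 359 360 361 366 367]
283 [281 282 287 288 289 290 295 296 298 299 304 305 306 307 308 313 314 315
 316 322 324 330 331 332 333 339 341 342 347 348 349 350 356 357 358 359
 371 372]
295 [272 273 285 286 287 358 359]
320 [282 283 361 362]
345 [275 276 280 364 365 378 379]
286 [195 203 208 210 211 249 286 289 290 297 298 301 346 347 348 351 354 358
 359 362]
325 [197 210 211 212 213 238 242 246 250 279 348 349 350]
360 [195 198 199 211 212 213 214 247 256 258 259 268 272 289 290 291 292 293
 297 305 349 350 351 354 358 363]
```

```bash
python3 - <<'E'
from h import *
np.set_printoptions(precision=4,suppress=True)
c=load('w16'); print("axis",c.R[2])
O=np.array([[-.13,-.065,0],[-.13,.065,0],[0,-.055,0],[0,.055,0],[0,-.055,.122],[0,.055,.122]])
I=np.array([[279.5,210.5],[375,212.5],[287,289],[358.5,291],[280,350],[364.5,353]])
ok,rv,tv=cv2.solvePnP(O,I,c.K,None); Rt=c.R.T@R.from_rotvec(rv.ravel()).as_matrix(); t=c.R.T@(tv.ravel()-c.tv)
print(t); print(Rt); print(cv2.projectPoints(O,rv,tv,c.K,None)[0][:,0]-I)
print("tilt",np.arcsin(-Rt[2,0]),"yaw",np.arctan2(Rt[1,0],Rt[0,0]),"roll",Rt[2,1])
W=(Rt@O.T).T+t; print(W)
d=load('d16'); print(d.proj(W)); s=load('s16'); print(s.proj(W))
# boxes
g=cv2.cvtColor(c.im,cv2.COLOR_BGR2GRAY); h=cv2.cvtColor(c.im,cv2.COLOR_BGR2HSV)
m=((g>90)&(g<125)&(h[...,1]>14)&(h[...,0]>75)).astype(np.uint8); m[200:]=0;m[:75]=0
n,l,st,ce=cv2.connectedComponentsWithStats(m)
for i in range(1,n):
    if st[i,4]>500:
        cc=max(cv2.findContours((l==i).astype(np.uint8),0,1)[0],key=cv2.contourArea); P=np.array([c.pl(p,.034)[:2] for p in cc[:,0]]).astype(np.float32)
        r=cv2.minAreaRect(P); print(st[i],r)
E
```

```text
axis [ 0.3202 -0.0015 -0.9474]
[ 0.6652 -0.2433  0.0236]
[[ 0.9724  0.0405  0.2298]
 [-0.0391  0.9992 -0.0104]
 [-0.23    0.0011  0.9732]]
[[-1.2865  0.4558]
 [ 0.4297  2.0886]
 [-0.2422 -0.7943]
 [ 0.5876 -0.2457]
 [-1.686  -0.7394]
 [ 2.2085 -0.7752]]
tilt 0.23208933793934133 yaw -0.04023724647378705 roll 0.001147554495901911
[[ 0.5362 -0.3031  0.0534]
 [ 0.5415 -0.1732  0.0536]
 [ 0.663  -0.2982  0.0235]
 [ 0.6675 -0.1883  0.0236]
 [ 0.6911 -0.2995  0.1422]
 [ 0.6955 -0.1896  0.1424]]
[[354.6232 329.9078]
 [327.1421 297.3658]
 [406.8452 325.1281]
 [380.003  299.3837]
 [423.619  271.4913]
 [394.1379 249.7875]]
[[389.3474 226.4751]
 [358.2663 242.3856]
 [363.3262 212.2218]
 [337.7156 224.7476]
 [360.5147 181.9955]
 [333.916  194.3106]]
[ 547   84   56   83 3332] ((0.43077605962753296, 0.0804075300693512), (0.09765719622373581, 0.060340460389852524), 6.148522853851318)
[ 233  101   38   81 2807] ((0.4490727186203003, -0.33776649832725525), (0.04748674854636192, 0.0978005975484848), 84.7710952758789)
[ 335  104   40   80 2859] ((0.45262616872787476, -0.20162814855575562), (0.09769944101572037, 0.04957456514239311), 3.4008820056915283)
```

```bash
cat >> h.py <<'E'
def rel(P,M):
    """tool-frame shift and rotation vector to world TCP pose (P, matrix M)"""
    s=env.sense(); T=R.from_quat(s["tool_rot"]); r=T.inv()*R.from_matrix(M)
    print("shift",T.inv().apply(P-s["tool_pos"]).round(4),"rot",r.as_rotvec().round(3)); 
TO=np.array([.6652,-.2433,.0236]); yaw=-.040; TR=(R.from_euler('z',yaw)*R.from_euler('y',.24)).as_matrix()
def tray(x,y,z):
    M=TR@np.diag([-1,1,-1.]); P=TO+TR@np.array([x,y,z]); print("goal",P.round(4)); rel(P,M)
def boxes(c,z=.034,roi=None):
    g=cv2.cvtColor(c.im,cv2.COLOR_BGR2GRAY); h=cv2.cvtColor(c.im,cv2.COLOR_BGR2HSV)
    m=((g>90)&(g<128)&(h[...,1]>14)&(h[...,0]>75)).astype(np.uint8)
    n,l,st,ce=cv2.connectedComponentsWithStats(m)
    for i in range(1,n):
        if st[i,4]>1500:
            cc=max(cv2.findContours((l==i).astype(np.uint8),0,1)[0],key=cv2.contourArea); P=np.array([c.pl(p,z)[:2] for p in cc[:,0]]).astype(np.float32)
            b=cv2.boxPoints(cv2.minAreaRect(P)); e=[b[1]-b[0],b[2]-b[1]]; L=max(e,key=np.linalg.norm)
            print(st[i][:4],"ctr",b.mean(0).round(4),"size",[round(float(np.linalg.norm(v)),4) for v in e],"long yaw",round(float((np.arctan2(L[1],L[0])+np.pi/2)%np.pi-np.pi/2),3))
E
echo '{"motion":[[0.02, 0.015, 0.05, 0, 0, -0.06, 0.085], [0.04, 0.03, 0.1, 0, 0, -0.06, 0.085], [0.06, 0.0445, 0.15, 0, 0, -0.06, 0.085], [0.062, 0.0445, 0.2, 0, 0, -0.06, 0.085], [0.062, 0.0445, 0.2, 0, 0, -0.06, 0.085]]}' | python3 drive.py 40
python3 - <<'E'
from h import *
c=Cam('wrist','w17'); boxes(c); go([.4406,-.2023,.002],np.pi/2+.059)
d=load('d12'); p=d.proj([.6225,-.03,.15])[0].astype(int)-[120,90]
print("backstop top in side", np.array([[620,388],[715,460]])*.3+p, "pred", d.proj([TO+TR@[0,.055,.122],TO+TR@[0,-.055,.122]]))
E
```

```text
clock: 26.18
tool_pos: [0.4381, -0.2009, 0.1983]
tool_rot: [-0.029, 1.0, 0.001, -0.003]
ft_force: [0.1, -0.5, 1.8]
gripper_width: 0.0851
grasp_force: 0.0
[128 164  59 118] ctr [ 0.4489 -0.3375] size [0.0975, 0.0477] long yaw -0.086
[611 176  29 110] ctr [0.4343 0.0607] size [0.0241, 0.1002] long yaw 0.321
[289 181  59 110] ctr [ 0.4522 -0.2005] size [0.0489, 0.0972] long yaw 0.046
tcp [ 0.4397 -0.2017  0.1996] w 0.0847 f [ 0.7  0.2 -1.1] t 26.225 j [-0.43  0.19 -0.14  1.24  0.   -0.49]
shift [-0.0014 -0.0009  0.1976]
yaw y 1.63
rz -0.0
backstop top in side [[397.  253.4]
 [425.5 275. ]] pred [[394.44319811 249.81411294]
 [423.96827829 271.4458605 ]]
```

```bash
python3 - <<'E'
from h import *
np.set_printoptions(precision=4,suppress=True)
w=load('w16'); d=load('d16')
g=cv2.cvtColor(d.im,cv2.COLOR_BGR2GRAY).astype(int)
for c in (400,406,412,418,422,424,426,428): print(c,[(r,g[r,c],g[r+1,c]) for r in range(235,345) if abs(g[r+1,c]-g[r,c])>14][:9])
for r in (258,266,274,282,300): print(r,[(k,g[r,k],g[r,k+1]) for k in range(375,440) if abs(g[r,k+1]-g[r,k])>14])
for a,b in (((280,350),(425.5,275)),((364.5,353),(397,253.4))): print(tri(w,a,d,b))
E
```

```text
400 [(246, np.int64(87), np.int64(60)), (247, np.int64(60), np.int64(40)), (248, np.int64(40), np.int64(75)), (249, np.int64(75), np.int64(127)), (254, np.int64(120), np.int64(157)), (255, np.int64(157), np.int64(123)), (256, np.int64(123), np.int64(80)), (321, np.int64(74), np.int64(91)), (322, np.int64(91), np.int64(120))]
406 [(237, np.int64(153), np.int64(106)), (238, np.int64(106), np.int64(121)), (251, np.int64(129), np.int64(105)), (252, np.int64(105), np.int64(69)), (255, np.int64(81), np.int64(98)), (257, np.int64(112), np.int64(136)), (258, np.int64(136), np.int64(165)), (260, np.int64(152), np.int64(100)), (261, np.int64(100), np.int64(77))]
412 [(247, np.int64(81), np.int64(98)), (248, np.int64(98), np.int64(116)), (251, np.int64(113), np.int64(87)), (256, np.int64(90), np.int64(108)), (257, np.int64(108), np.int64(154)), (258, np.int64(154), np.int64(117)), (264, np.int64(158), np.int64(123)), (265, np.int64(123), np.int64(81)), (309, np.int64(82), np.int64(99))]
418 [(238, np.int64(113), np.int64(93)), (245, np.int64(109), np.int64(124)), (252, np.int64(132), np.int64(1
[... 2507 characters left out ...]
 (389, np.int64(94), np.int64(76)), (423, np.int64(89), np.int64(157)), (424, np.int64(157), np.int64(176)), (426, np.int64(170), np.int64(125))]
282 [(385, np.int64(162), np.int64(137)), (386, np.int64(137), np.int64(77)), (420, np.int64(77), np.int64(103)), (421, np.int64(103), np.int64(149)), (427, np.int64(126), np.int64(105)), (439, np.int64(91), np.int64(124))]
300 [(378, np.int64(126), np.int64(153)), (380, np.int64(160), np.int64(130)), (381, np.int64(130), np.int64(76)), (415, np.int64(90), np.int64(141)), (436, np.int64(163), np.int64(78))]
(array([ 0.698 , -0.2985,  0.1326]), np.float64(0.0009920839545708045))
(array([ 0.703 , -0.191 ,  0.1328]), np.float64(0.0003350669969659619))
```

```bash
python3 - <<'E'
from h import *
np.set_printoptions(precision=4,suppress=True)
w=load('w16'); d=load('d16'); s=load('s16')
for dr in (-2,0):
  for a,b in (((280,350+dr),(423.5,273.7)),((364.5,352.5+dr),(394.5,252.8))): print(tri(w,a,d,b))
g=cv2.cvtColor(d.im,cv2.COLOR_BGR2GRAY).astype(int)
# corner line: bottom of dark face, per column
for c in (384,388,392,396,400,404): print(c,[(r,g[r,c],g[r+1,c]) for r in range(285,345) if abs(g[r+1,c]-g[r,c])>12][:6])
P=[TO+TR@np.array(v) for v in ([0,.055,0],[0,-.055,0],[-.13,-.065,0],[-.13,.065,0])]; print(d.proj(P))
for r in (305,312,320,328,332): print(r,[(k,g[r,k],g[r,k+1]) for k in range(320,420) if abs(g[r,k+1]-g[r,k])>20])
E
```

```text
(array([ 0.6929, -0.298 ,  0.1363]), np.float64(0.0005377845525625898))
(array([ 0.6964, -0.1914,  0.1361]), np.float64(0.0013987924560190292))
(array([ 0.6943, -0.2977,  0.1366]), np.float64(0.0028525473949113037))
(array([ 0.6979, -0.1911,  0.1363]), np.float64(0.0037487128549834638))
384 [(288, np.int64(155), np.int64(136)), (290, np.int64(131), np.int64(93)), (291, np.int64(93), np.int64(80)), (310, np.int64(68), np.int64(55)), (311, np.int64(55), np.int64(97)), (312, np.int64(97), np.int64(129))]
388 [(313, np.int64(67), np.int64(84)), (314, np.int64(84), np.int64(139)), (316, np.int64(128), np.int64(96)), (317, np.int64(96), np.int64(140)), (319, np.int64(130), np.int64(101)), (320, np.int64(101), np.int64(130))]
392 [(316, np.int64(67), np.int64(81)), (317, np.int64(81), np.int64(139)), (319, np.int64(131), np.int64(100)), (320, np.int64(100), np.int64(129)), (322, np.int64(133), np.int64(106)), (324, np.int64(117), np.int64(142))]
396 [(320, np.int64(77), np.int64(130)), (322, np.int64(133), np.int64(107)), (324, np.int64(117), np.int64(142)), (325, np.int64(142), np.int64(12
[... 1297 characters left out ...]
, (324, np.int64(66), np.int64(43)), (341, np.int64(44), np.int64(72)), (344, np.int64(86), np.int64(131)), (345, np.int64(131), np.int64(164)), (395, np.int64(100), np.int64(77)), (408, np.int64(77), np.int64(113)), (409, np.int64(113), np.int64(149))]
328 [(350, np.int64(78), np.int64(103)), (351, np.int64(103), np.int64(154)), (356, np.int64(167), np.int64(132)), (379, np.int64(154), np.int64(129))]
332 [(320, np.int64(80), np.int64(107)), (321, np.int64(107), np.int64(139)), (322, np.int64(139), np.int64(80)), (351, np.int64(50), np.int64(72)), (353, np.int64(77), np.int64(107)), (354, np.int64(107), np.int64(178)), (403, np.int64(133), np.int64(81)), (411, np.int64(100), np.int64(155))]
```

```bash
python3 - <<'E'
from h import *
np.set_printoptions(precision=4,suppress=True)
w=load('w16'); d=load('d16'); s=load('s16')
for n,a,b in (('near bottom',(287,289.5),(406.4,327.2)),('far bottom',(358.5,291.5),(379.3,307.7)),('front near',(279.5,210.5),(354.5,332.5))): print(n,tri(w,a,d,b))
g=cv2.cvtColor(d.im,cv2.COLOR_BGR2GRAY).astype(int)
for c in (328,330,333,336,345,352,355,358,362): print(c,[(r,g[r,c],g[r+1,c]) for r in range(292,345) if abs(g[r+1,c]-g[r,c])>14])
# box check of side camera vs wrist: top corners of R1 box
print(d.proj([[.4526+.05,-.2016,.034],[.4526,-.2016,.034]]))
E
```

```text
near bottom (array([ 0.6652, -0.2977,  0.0185]), np.float64(0.004402641773658432))
far bottom (array([ 0.6745, -0.1853,  0.0002]), np.float64(0.010162501122728474))
front near (array([ 0.537 , -0.3021,  0.0466]), np.float64(0.00039466235222276907))
328 [(299, np.int64(137), np.int64(115)), (300, np.int64(115), np.int64(78)), (303, np.int64(90), np.int64(125)), (304, np.int64(125), np.int64(140)), (307, np.int64(127), np.int64(78)), (318, np.int64(86), np.int64(47)), (325, np.int64(40), np.int64(58)), (326, np.int64(58), np.int64(78)), (339, np.int64(79), np.int64(99)), (340, np.int64(99), np.int64(139))]
330 [(299, np.int64(149), np.int64(169)), (301, np.int64(164), np.int64(123)), (302, np.int64(123), np.int64(81)), (305, np.int64(71), np.int64(52)), (328, np.int64(44), np.int64(63)), (329, np.int64(63), np.int64(78)), (340, np.int64(79), np.int64(99)), (341, np.int64(99), np.int64(139))]
333 [(299, np.int64(149), np.int64(166)), (305, np.int64(155), np.int64(111)), (306, np.int64(111), np.int64(79)), (309, np.int64(74), np.int64(52)), (332, np.int64(43), np.int64(65)), (341, np.int
[... 4501 characters left out ...]
 np.int64(114), np.int64(167)), (309, np.int64(167), np.int64(151)), (310, np.int64(151), np.int64(114)), (311, np.int64(114), np.int64(168)), (313, np.int64(154), np.int64(125)), (314, np.int64(125), np.int64(168)), (316, np.int64(158), np.int64(127)), (318, np.int64(138), np.int64(163)), (319, np.int64(163), np.int64(137)), (321, np.int64(125), np.int64(168)), (323, np.int64(155), np.int64(119)), (324, np.int64(119), np.int64(152)), (326, np.int64(163), np.int64(139)), (328, np.int64(125), np.int64(169)), (332, np.int64(176), np.int64(154)), (333, np.int64(154), np.int64(133)), (334, np.int64(133), np.int64(43)), (339, np.int64(48), np.int64(70))]
[[316.3463 316.0381]
 [294.0915 321.955 ]]
```

```bash
sed -i 's/^TO=.*yaw=-.040/TO=np.array([.666,-.243,.017]); yaw=-.036/' h.py
echo '{"motion":[[0, 0.0005, 0.05, 0, 0, 0, 0.085], [0, 0.0005, 0.1, 0, 0, 0, 0.085], [0, 0.0005, 0.15, 0, 0, 0, 0.085], [0, 0.0005, 0.185, 0, 0, 0, 0.085], [0, 0.0005, 0.196, 0, 0, 0, 0.085]]}' | python3 drive.py 30
echo '{"motion":[[0, 0, 0, 0, 0, 0, 0.06], [0, 0, 0, 0, 0, 0, 0.03], [0, 0, 0, 0, 0, 0, 0.03], [0, 0, 0, 0, 0, 0, 0.03]]}' | python3 drive.py 30
python3 -c "
from h import *
go()"
echo '{"motion":[[0, 0, -0.04, 0, 0, 0, 0.03], [0, 0, -0.09, 0, 0, 0, 0.03], [0, 0, -0.14, 0, 0, 0, 0.03], [0, 0, -0.16, 0, 0, 0, 0.03], [0, 0, -0.16, 0, 0, 0, 0.03]]}' | python3 drive.py 30
python3 -c "
from h import *
tray(-.058-.012,0,.08)"
```

```text
clock: 26.85
tool_pos: [0.4428, -0.2031, 0.0056]
tool_rot: [-0.029, 1.0, -0.0, 0.0]
ft_force: [-0.1, -0.0, 0.3]
gripper_width: 0.0846
grasp_force: 0.0
clock: 27.35
tool_pos: [0.4425, -0.203, 0.007]
tool_rot: [-0.03, 1.0, -0.001, 0.002]
ft_force: [0.4, 0.4, 5.8]
gripper_width: 0.0495
grasp_force: 30.6
tcp [ 0.4425 -0.203   0.007 ] w 0.0495 f [0.4 0.4 5.8] t 27.35 j [-0.43  0.35 -0.46  0.76  0.   -0.49]
yaw y 1.63
clock: 27.98
tool_pos: [0.4421, -0.2029, 0.1674]
tool_rot: [-0.03, 1.0, -0.001, 0.002]
ft_force: [-0.0, -1.0, -1.5]
gripper_width: 0.0496
grasp_force: 33.2
goal [ 0.6171 -0.2412  0.1113]
shift [-0.1722 -0.0485  0.0568] rot [-0.013  0.244  0.094]
```

```bash

echo '{"motion":[[-0.04, -0.012, 0, 0, 0.06, 0.03, 0.03], [-0.09, -0.024, 0, -0.005, 0.12, 0.05, 0.03], [-0.13, -0.036, 0.02, -0.01, 0.18, 0.07, 0.03], [-0.1722, -0.0485, 0.05, -0.013, 0.244, 0.094, 0.03], [-0.1722, -0.0485, 0.0568, -0.013, 0.244, 0.094, 0.03]]}' | python3 drive.py 30
echo '{"motion":[[0, 0, 0, 0, 0, 0, 0.03], [0, 0, 0, 0, 0, 0, 0.03]]}' | python3 drive.py 30
python3 - <<'E'
from h import *
tray(-.058-.01,0,.03)
s=env.sense(); print("tcp in tray",TR.T@(s['tool_pos']-TO)); c=Cam('wrist','w18'); print(s['ft_force'])
g=cv2.cvtColor(c.im,cv2.COLOR_BGR2GRAY).astype(int)
E
```

```text
clock: 28.6
tool_pos: [0.6165, -0.2403, 0.1045]
tool_rot: [0.017, 0.992, 0.003, -0.124]
ft_force: [-0.6, -0.5, -1.9]
gripper_width: 0.0495
grasp_force: 33.1
clock: 28.85
tool_pos: [0.6153, -0.2405, 0.1085]
tool_rot: [0.017, 0.992, 0.003, -0.122]
ft_force: [-0.0, 0.5, -1.1]
gripper_width: 0.0494
grasp_force: 33.0
goal [ 0.6071 -0.2409  0.0623]
shift [-0.0032 -0.0007  0.0468] rot [ 0.001 -0.004  0.001]
tcp in tray [-0.07101927  0.00064667  0.07682523]
[-0.01987764  0.5472399  -1.05746818]
```

```bash

echo '{"motion":[[0, 0, 0.03, 0, 0, 0, 0.03], [0, 0, 0.05, 0, 0, 0, 0.03], [0, 0, 0.058, 0, 0, 0, 0.03], [0, 0, 0.058, 0, 0, 0, 0.03]]}' | python3 drive.py 30|egrep 'pos|force'
echo '{"motion":[[0, 0, 0.003, 0, 0, 0, 0.03], [0, 0, 0.005, 0, 0, 0, 0.03], [0, 0, 0.005, 0, 0, 0, 0.03]]}' | python3 drive.py 30|egrep 'pos|force'
python3 -c "
from h import *
s=env.sense(); print('tcp in tray',TR.T@(s['tool_pos']-TO))"
```

```text
tool_pos: [0.6015, -0.2401, 0.053]
ft_force: [0.5, -0.0, -0.3]
grasp_force: 33.1
tool_pos: [0.6005, -0.2399, 0.0472]
ft_force: [0.6, -0.2, -1.5]
grasp_force: 33.1
tcp in tray [-0.07087921  0.00073226  0.01374739]
```

```bash

echo '{"motion":[[0, 0, 0.002, 0, 0, 0, 0.03], [0, 0, 0.004, 0, 0, 0, 0.03], [0, 0, 0.004, 0, 0, 0, 0.03]]}' | python3 drive.py 30|egrep 'pos|force'
echo '{"motion":[[0, 0, 0.002, 0, 0, 0, 0.03], [0, 0, 0.003, 0, 0, 0, 0.03], [0, 0, 0.003, 0, 0, 0, 0.03]]}' | python3 drive.py 30|egrep 'pos|force'
python3 -c "
from h import *
s=env.sense(); print('tcp in tray',TR.T@(s['tool_pos']-TO))"
```

```text
tool_pos: [0.5995, -0.2399, 0.0433]
ft_force: [-0.4, -0.2, -1.0]
grasp_force: 33.2
tool_pos: [0.5994, -0.2399, 0.0429]
ft_force: [-3.7, 3.5, 26.9]
grasp_force: 36.2
tcp in tray [-0.07085704  0.00067855  0.00929077]
```

```bash
sed -i 's/-.243,.017\]/-.243,.0203]/' h.py
echo '{"motion":[[0, 0, -0.0035, 0, 0, 0, 0.03], [-0.004, 0, -0.0035, 0, 0, 0, 0.03], [-0.007, 0, -0.0035, 0, 0, 0, 0.03], [-0.007, 0, -0.0035, 0, 0, 0, 0.03]]}' | python3 drive.py 30|egrep 'pos|force'
echo '{"motion":[[-0.002, 0, 0, 0, 0, 0, 0.03], [-0.003, 0, 0, 0, 0, 0, 0.03], [-0.003, 0, 0, 0, 0, 0, 0.03]]}' | python3 drive.py 30|egrep 'pos|force'
python3 -c "
from h import *
s=env.sense(); print('tcp in tray',TR.T@(s['tool_pos']-TO))"
```

```text
tool_pos: [0.6066, -0.2401, 0.0416]
ft_force: [1.5, 0.2, -0.8]
grasp_force: 33.2
tool_pos: [0.6084, -0.2402, 0.0413]
ft_force: [-6.1, 0.2, 1.3]
grasp_force: 33.3
tcp in tray [-0.06102494  0.00077255  0.00668741]
```

```bash

echo '{"motion":[[0, 0, 0.0005, 0, 0, 0, 0.03], [0, 0, 0.0005, 0, 0, 0, 0.06], [0, 0, 0.0005, 0, 0, 0, 0.07], [0, 0, 0.0005, 0, 0, 0, 0.07]]}' | python3 drive.py 30|egrep 'pos|force'
echo '{"motion":[[0, 0, -0.03, 0, 0, 0, 0.07], [0, 0, -0.08, 0, 0, 0, 0.085], [0, 0, -0.13, 0, 0, 0, 0.085], [0, 0, -0.18, 0, 0, 0, 0.085]]}' | python3 drive.py |egrep 'pos|force'
python3 - <<'E'
from h import *
np.set_printoptions(precision=4,suppress=True)
c=Cam('wrist','w19'); d=Cam('side','d19')
tp=[TO+TR@np.array(v) for v in ([-.1,-.025,.034],[-.1,.025,.034],[0,.025,.034],[0,-.025,.034])]
print(c.proj(tp)); print(d.proj(tp))
for cam in (c,d):
    g=cv2.cvtColor(cam.im,cv2.COLOR_BGR2GRAY); h=cv2.cvtColor(cam.im,cv2.COLOR_BGR2HSV)
    m=((h[...,1]>14)&(h[...,0]>75)&(g<150)&(g>70)).astype(np.uint8); n,l,st,ce=cv2.connectedComponentsWithStats(m); ctr=cam.proj(tp).mean(0).astype(int)
    k=l[ctr[1],ctr[0]]; 
    if k:
        cc=max(cv2.findContours((l==k).astype(np.uint8),0,1)[0],key=cv2.contourArea); print(st[k],cv2.approxPolyDP(cc,3,True)[:,0].tolist())
go([.437,-.3375,.2],np.pi/2-.086)
a=R.from_quat(env.sense()['tool_rot']); print(a.as_matrix())
rel(np.array([.4375,-.336,.2]),np.column_stack([[-np.cos(-.086),-np.sin(-.086),0],[-np.sin(-.086),np.cos(-.086),0],[0,0,-1.]]))
E
```

```text
tool_pos: [0.6093, -0.2402, 0.0409]
ft_force: [0.3, -0.5, -0.7]
grasp_force: 0.0
tool_pos: [0.6428, -0.2401, 0.1936]
ft_force: [0.8, -0.4, 0.5]
grasp_force: 0.0
[[281.5736 184.2063]
 [350.8493 184.2904]
 [347.4486 307.9891]
 [285.6294 307.8652]]
[[363.0183 304.7754]
 [351.6458 293.0376]
 [390.9982 293.3951]
 [403.5696 304.5799]]
[ 286  181   67  115 6758] [[287, 181], [288, 295], [349, 279], [351, 183]]
tcp [ 0.6445 -0.2405  0.1966] w 0.085 f [ 0.8  0.1 -0.6] t 32.5 j [-0.33  1.01  1.2   1.98 -0.07 -0.28]
shift [ 0.1995 -0.1041  0.043 ]
yaw y 1.536
rz 0.052
[[-0.9738  0.0344 -0.2248]
 [ 0.0344  0.9994  0.0039]
 [ 0.2248 -0.0039 -0.9744]]
shift [ 0.1991 -0.1026  0.0429] rot [-0.01  -0.227  0.051]
```

```bash

echo '{"motion":[[0.05, -0.02, -0.03, 0, -0.05, 0.01, 0.085], [0.1, -0.05, -0.03, -0.005, -0.12, 0.025, 0.085], [0.15, -0.075, 0.01, -0.01, -0.18, 0.04, 0.085], [0.1975, -0.1026, 0.0429, -0.01, -0.227, 0.051, 0.085], [0.1975, -0.1026, 0.0429, -0.01, -0.227, 0.051, 0.085]]}' | python3 drive.py 30|egrep 'pos|force'
echo '{"motion":[[0, 0, 0, 0, 0, 0, 0.085], [0, 0, 0, 0, 0, 0, 0.085]]}' | python3 drive.py >/dev/null
python3 - <<'E'
from h import *
c=Cam('wrist','w20'); boxes(c); a=-.086
rel(np.array([.439,-.3366,.005]),np.column_stack([[-np.cos(a),-np.sin(a),0],[-np.sin(a),np.cos(a),0],[0,0,-1.]])); go()
E
```

```text
tool_pos: [0.4764, -0.321, 0.2077]
ft_force: [0.6, -1.8, 0.5]
grasp_force: 0.0
[265 129  60 116] ctr [ 0.4488 -0.3379] size [0.0973, 0.0485] long yaw -0.087
[392 339  46  67] ctr [ 0.6419 -0.2386] size [0.0772, 0.046] long yaw -0.024
shift [ 0.0363 -0.0192  0.2038] rot [ 0.002 -0.007  0.   ]
tcp [ 0.4782 -0.3211  0.2086] w 0.0849 f [-0.   0.2 -0.1] t 33.425 j [-0.59  0.38  0.14  1.33 -0.   -0.5 ]
yaw y 1.485
```

```bash

echo '{"motion":[[0.036, -0.019, 0.04, 0.002, -0.007, 0, 0.085], [0.0363, -0.0192, 0.09, 0.002, -0.007, 0, 0.085], [0.0363, -0.0192, 0.14, 0.002, -0.007, 0, 0.085], [0.0363, -0.0192, 0.19, 0.002, -0.007, 0, 0.085], [0.0363, -0.0192, 0.202, 0.002, -0.007, 0, 0.085]]}' | python3 drive.py 30|egrep 'pos|force'
echo '{"motion":[[0, 0, 0, 0, 0, 0, 0.06], [0, 0, 0, 0, 0, 0, 0.03], [0, 0, 0, 0, 0, 0, 0.03], [0, 0, 0, 0, 0, 0, 0.03]]}' | python3 drive.py 30|egrep 'pos|force|width'
echo '{"motion":[[0, 0, -0.04, 0, 0, 0, 0.03], [0, 0, -0.09, 0, 0, 0, 0.03], [0, 0, -0.14, 0, 0, 0, 0.03], [0, 0, -0.19, 0, 0, 0, 0.03], [0, 0, -0.2, 0, 0, 0, 0.03]]}' | python3 drive.py 30|egrep 'pos|force'
python3 -c "
from h import *
tray(-.07,0,.12)"
```

```text
tool_pos: [0.4378, -0.3353, 0.0039]
ft_force: [-0.4, -0.1, 1.6]
grasp_force: 0.0
tool_pos: [0.4394, -0.3373, 0.0084]
ft_force: [0.6, 0.8, 8.0]
gripper_width: 0.0493
grasp_force: 32.1
tool_pos: [0.4395, -0.3374, 0.2109]
ft_force: [0.7, -0.4, -1.3]
grasp_force: 32.2
goal [ 0.6266 -0.2416  0.1535]
shift [-0.1779  0.1118  0.0577] rot [ 0.003  0.244 -0.05 ]
```

```bash

echo '{"motion":[[-0.045, 0.028, 0, 0.001, 0.06, -0.01, 0.03], [-0.09, 0.056, 0, 0.002, 0.12, -0.025, 0.03], [-0.135, 0.084, 0.02, 0.003, 0.18, -0.04, 0.03], [-0.1779, 0.1118, 0.04, 0.003, 0.244, -0.05, 0.03], [-0.1779, 0.1118, 0.0577, 0.003, 0.244, -0.05, 0.03]]}' | python3 drive.py 30|egrep 'pos|force'
echo '{"motion":[[0, 0, 0, 0, 0, 0, 0.03], [0, 0, 0, 0, 0, 0, 0.03]]}' | python3 drive.py 30 >/dev/null
python3 - <<'E'
from h import *
tray(-.07,0.001,.034+.0075+.006)
E
```

```text
tool_pos: [0.627, -0.2389, 0.1467]
ft_force: [0.1, -0.7, -1.1]
grasp_force: 32.1
goal [ 0.6094 -0.24    0.0831]
shift [-0.0013  0.      0.068 ] rot [ 0.003 -0.005  0.   ]
```

```bash

echo '{"motion":[[0, 0, 0.03, 0.002, -0.005, 0, 0.03], [0, 0, 0.055, 0.002, -0.005, 0, 0.03], [0, 0, 0.066, 0.002, -0.005, 0, 0.03], [0, 0, 0.068, 0.002, -0.005, 0, 0.03]]}' | python3 drive.py 30|egrep 'pos|force'
echo '{"motion":[[0, 0, 0.002, 0, 0, 0, 0.03], [0, 0, 0.004, 0, 0, 0, 0.03], [0, 0, 0.004, 0, 0, 0, 0.03]]}' | python3 drive.py 30|egrep 'pos|force'
python3 -c "
from h import *
s=env.sense(); print('tcp in tray',TR.T@(s['tool_pos']-TO))"
```

```text
tool_pos: [0.6081, -0.2399, 0.0835]
ft_force: [0.2, 0.2, -1.4]
grasp_force: 32.1
tool_pos: [0.6076, -0.2394, 0.0786]
ft_force: [0.7, -0.5, -1.1]
grasp_force: 32.1
tcp in tray [-0.07064662  0.00149083  0.04276491]
```

```bash

echo '{"motion":[[-0.004, 0, 0, 0, 0, 0, 0.03], [-0.008, 0, 0, 0, 0, 0, 0.03], [-0.008, 0, 0, 0, 0, 0, 0.03]]}' | python3 drive.py 30|egrep 'pos|force'
echo '{"motion":[[-0.002, 0, 0, 0, 0, 0, 0.03], [-0.003, 0, 0, 0, 0, 0, 0.03], [-0.003, 0, 0, 0, 0, 0, 0.03]]}' | python3 drive.py 30|egrep 'pos|force'
python3 -c "
from h import *
s=env.sense(); print('tcp in tray',TR.T@(s['tool_pos']-TO))"
```

```text
tool_pos: [0.6155, -0.2396, 0.0763]
ft_force: [-0.4, 1.2, -1.5]
grasp_force: 32.1
tool_pos: [0.6174, -0.2398, 0.076]
ft_force: [-6.6, 1.7, 2.0]
grasp_force: 32.4
tcp in tray [-0.06051346  0.00149296  0.04256172]
```

```bash

echo '{"motion":[[0, 0, 0.001, 0, 0, 0, 0.03], [0, 0, 0.001, 0, 0, 0, 0.03], [0, 0, 0.001, 0, 0, 0, 0.06], [0, 0, 0.001, 0, 0, 0, 0.068], [0, 0, 0.001, 0, 0, 0, 0.068]]}' | python3 drive.py 30|egrep 'pos|force'
echo '{"motion":[[0, 0, -0.03, 0, 0, 0, 0.068], [0, 0, -0.08, 0, 0, 0, 0.085], [0, 0, -0.12, 0, 0, 0, 0.085], [0, 0, -0.15, 0, 0, 0, 0.085]]}' | python3 drive.py |egrep 'pos|force'
python3 - <<'E'
from h import *
np.set_printoptions(precision=4,suppress=True)
c=Cam('wrist','w21'); d=Cam('side','d21')
for z in (.034,.068):
    tp=[TO+TR@np.array(v) for v in ([-.1,-.025,z],[-.1,.025,z],[0,.025,z],[0,-.025,z])]; print(z,c.proj(tp).round(1).tolist(), d.proj(tp).round(1).tolist())
for cam in (c,):
    g=cv2.cvtColor(cam.im,cv2.COLOR_BGR2GRAY); h=cv2.cvtColor(cam.im,cv2.COLOR_BGR2HSV)
    m=((h[...,1]>14)&(h[...,0]>75)&(g<150)&(g>70)).astype(np.uint8); n,l,st,ce=cv2.connectedComponentsWithStats(m); ctr=cam.proj(tp).mean(0).astype(int)
    k=l[ctr[1],ctr[0]]; 
    if k:
        cc=max(cv2.findContours((l==k).astype(np.uint8),0,1)[0],key=cv2.contourArea); print(st[k],cv2.approxPolyDP(cc,3,True)[:,0].tolist())
boxes(d,.034)
s=load('s16')
a=.1; rel(np.array([.42,.0845,.3]),np.column_stack([[-np.cos(a),-np.sin(a),0],[-np.sin(a),np.cos(a),0],[0,0,-1.]])); go()
E
```

```text
tool_pos: [0.618, -0.2398, 0.0749]
ft_force: [1.0, 0.3, 0.4]
grasp_force: 0.0
tool_pos: [0.6578, -0.2445, 0.1964]
ft_force: [1.1, -0.6, -0.1]
grasp_force: 0.0
0.034 [[288.0, 157.9], [357.7, 158.0], [353.3, 283.6], [291.7, 283.3]] [[363.0, 304.8], [351.6, 293.0], [391.0, 293.4], [403.6, 304.6]]
0.068 [[283.2, 164.9], [362.2, 165.0], [356.7, 304.3], [288.0, 304.0]] [[367.3, 289.5], [355.6, 278.4], [395.2, 279.4], [408.1, 290.1]]
[ 289  164   77  126 8785] [[290, 164], [292, 289], [319, 282], [358, 283], [364, 164]]
shift [ 0.2661  0.3202 -0.0538] rot [ 0.003 -0.198 -0.134]
tcp [ 0.6594 -0.2449  0.1982] w 0.0851 f [0.  0.6 0.2] t 38.9 j [-0.33  1.07  1.34  2.02 -0.07 -0.29]
yaw y 1.537
```

```bash

echo '{"motion":[[0.05, 0.02, -0.02, 0, -0.06, -0.03, 0.085], [0.09, 0.06, -0.04, 0.001, -0.12, -0.06, 0.085], [0.13, 0.11, -0.054, 0.002, -0.18, -0.1, 0.085], [0.16, 0.16, -0.054, 0.003, -0.198, -0.134, 0.085], [0.19, 0.21, -0.054, 0.003, -0.198, -0.134, 0.085]]}' | python3 drive.py 30|egrep 'pos|force'
python3 - <<'E'
from h import *
c=Cam('wrist','w22'); boxes(c)
a=.1; rel(np.array([.42,.05,.25]),np.column_stack([[-np.cos(a),-np.sin(a),0],[-np.sin(a),np.cos(a),0],[0,0,-1.]])); go()
E
```

```text
tool_pos: [0.5646, -0.1305, 0.2602]
ft_force: [0.9, 0.6, 1.2]
grasp_force: 0.0
[520  24  91 118] ctr [0.4307 0.0792] size [0.0644, 0.0976] long yaw 0.1
[157 234  60  84] ctr [ 0.6538 -0.2606] size [0.0598, 0.093] long yaw 0.045
shift [0.1185 0.1878 0.0131] rot [ 0.006 -0.01   0.003]
tcp [ 0.5574 -0.1247  0.2607] w 0.0852 f [-2.   6.1  3.5] t 39.575 j [-0.22  0.38  0.26  1.47  0.   -0.32]
yaw y 1.674
```

```bash

echo '{"motion":[[0.04, 0.04, 0, 0.003, -0.005, 0, 0.085], [0.08, 0.08, 0, 0.006, -0.01, 0.003, 0.085], [0.11, 0.125, 0.01, 0.006, -0.01, 0.003, 0.085], [0.1185, 0.17, 0.0131, 0.006, -0.01, 0.003, 0.085], [0.1185, 0.1878, 0.0131, 0.006, -0.01, 0.003, 0.085]]}' | python3 drive.py 30|egrep 'pos|force'
echo '{"motion":[[0, 0, 0, 0, 0, 0, 0.085], [0, 0, 0, 0, 0, 0, 0.085]]}' | python3 drive.py |egrep 'pos|force'
python3 - <<'E'
from h import *
c=Cam('wrist','w23'); boxes(c); print(c.o)
go()
E
```

```text
tool_pos: [0.4275, 0.0455, 0.2485]
ft_force: [0.6, -0.3, 1.1]
grasp_force: 0.0
tool_pos: [0.4295, 0.0434, 0.2491]
ft_force: [-0.4, 0.3, -0.1]
grasp_force: 0.0
[340 160  53 100] ctr [0.4291 0.0873] size [0.0493, 0.0989] long yaw 0.109
[0.34893836 0.03720286 0.39075187]
tcp [0.4297 0.0433 0.2492] w 0.085 f [0.3 0.2 0.5] t 40.5 j [ 0.1   0.07 -0.16  1.34 -0.    0.01]
yaw y 1.667
```

```bash

echo '{"motion":[[0.0064, 0.04, 0.03, 0, 0, -0.013, 0.085], [0.0064, 0.0437, 0.09, 0, 0, -0.013, 0.085], [0.0064, 0.0437, 0.15, 0, 0, -0.013, 0.085], [0.0064, 0.0437, 0.21, 0, 0, -0.013, 0.085], [0.0064, 0.0437, 0.243, 0, 0, -0.013, 0.085]]}' | python3 drive.py 30|egrep 'pos|force'
echo '{"motion":[[0, 0, 0, 0, 0, 0, 0.06], [0, 0, 0, 0, 0, 0, 0.03], [0, 0, 0, 0, 0, 0, 0.03], [0, 0, 0, 0, 0, 0, 0.03]]}' | python3 drive.py 30|egrep 'pos|force|width'
echo '{"motion":[[0, 0, -0.04, 0, 0, 0, 0.03], [0, 0, -0.1, 0, 0, 0, 0.03], [0, 0, -0.16, 0, 0, 0, 0.03], [0, 0, -0.22, 0, 0, 0, 0.03], [0, 0, -0.23, 0, 0, 0, 0.03]]}' | python3 drive.py 30|egrep 'pos|force'
python3 -c "
from h import *
a=-.036; rel(np.array([.5,-.2,.235]),np.column_stack([[-np.cos(a),-np.sin(a),0],[-np.sin(a),np.cos(a),0],[0,0,-1.]])); go()"
```

```text
tool_pos: [0.4186, 0.0849, 0.0037]
ft_force: [0.7, 1.1, -0.0]
grasp_force: 0.0
tool_pos: [0.4215, 0.0862, 0.0079]
ft_force: [-0.8, -1.3, 11.1]
gripper_width: 0.0498
grasp_force: 33.0
tool_pos: [0.4211, 0.0872, 0.2411]
ft_force: [-0.1, 0.9, -1.3]
grasp_force: 32.3
shift [-0.0468 -0.2941  0.0074] rot [-0.002  0.011  0.146]
tcp [0.4211 0.0872 0.2411] w 0.0489 f [-0.1  0.9 -1.3] t 42.25 j [ 0.21  0.06 -0.19  1.31 -0.    0.1 ]
yaw y 1.681
```

```bash

echo '{"motion":[[0, -0.06, 0, 0, 0, 0.03, 0.03], [0, -0.12, 0, 0, 0.003, 0.06, 0.03], [-0.01, -0.18, 0, 0, 0.006, 0.1, 0.03], [-0.03, -0.24, 0, 0, 0.011, 0.146, 0.03], [-0.0468, -0.2941, 0.0074, -0.002, 0.011, 0.146, 0.03]]}' | python3 drive.py 30|egrep 'pos|force'
python3 - <<'E'
from h import *
tray(-.068,0.002,.15)
E
```

```text
tool_pos: [0.4987, -0.2027, 0.2303]
ft_force: [1.2, 0.4, -1.0]
grasp_force: 32.2
goal [ 0.6357 -0.2399  0.1822]
shift [-0.1386 -0.032   0.0473] rot [-0.002  0.233 -0.002]
```

```bash

echo '{"motion":[[-0.05, -0.01, 0, 0, 0.07, 0, 0.03], [-0.1, -0.02, 0.01, 0, 0.15, 0, 0.03], [-0.1386, -0.032, 0.03, -0.002, 0.233, -0.002, 0.03], [-0.1386, -0.032, 0.0473, -0.002, 0.233, -0.002, 0.03]]}' | python3 drive.py 30|egrep 'pos|force'
echo '{"motion":[[0, 0, 0, 0, 0, 0, 0.03], [0, 0, 0, 0, 0, 0, 0.03]]}' | python3 drive.py 30 >/dev/null
python3 - <<'E'
from h import *
tray(-.068,0.002,.068+.007+.006); go()
E
```

```text
tool_pos: [0.6256, -0.2352, 0.2]
ft_force: [1.7, -1.1, 0.1]
grasp_force: 32.2
goal [ 0.6193 -0.2393  0.1151]
shift [-0.0128 -0.0048  0.0836] rot [0.    0.03  0.001]
tcp [ 0.6244 -0.2348  0.1996] w 0.0494 f [-0.7 -0.3 -1.3] t 43.625 j [-0.33  0.86  0.91  1.82 -0.06 -0.29]
yaw y 1.535
```

```bash

echo '{"motion":[[-0.0128, -0.004, 0.02, 0, 0.03, 0, 0.03], [-0.0128, -0.0045, 0.05, 0, 0.03, 0, 0.03], [-0.0128, -0.0045, 0.075, 0, 0.03, 0, 0.03], [-0.0128, -0.0045, 0.0836, 0, 0.03, 0, 0.03]]}' | python3 drive.py 30|egrep 'pos|force'
echo '{"motion":[[0, 0, 0, 0, 0, 0, 0.03], [0, 0, 0.001, 0, 0, 0, 0.03], [0, 0, 0.002, 0, 0, 0, 0.03]]}' | python3 drive.py 30|egrep 'pos|force'
python3 -c "
from h import *
tray(-.068,0.002,.075+.0005)"
```

```text
tool_pos: [0.6185, -0.239, 0.1171]
ft_force: [-0.3, 0.0, 0.0]
grasp_force: 32.2
tool_pos: [0.6195, -0.2392, 0.114]
ft_force: [0.8, -0.8, -1.3]
grasp_force: 32.2
goal [ 0.618  -0.2393  0.1098]
shift [ 0.0005 -0.0001  0.0044] rot [-0.     0.001  0.001]
```

```bash

echo '{"motion":[[0, 0, 0.002, 0, 0, 0, 0.03], [-0.003, 0, 0.003, 0, 0, 0, 0.03], [-0.006, 0, 0.003, 0, 0, 0, 0.03], [-0.006, 0, 0.003, 0, 0, 0, 0.03]]}' | python3 drive.py 30|egrep 'pos|force'
echo '{"motion":[[-0.002, 0, 0, 0, 0, 0, 0.03], [-0.003, 0, 0, 0, 0, 0, 0.03], [-0.003, 0, 0, 0, 0, 0, 0.03]]}' | python3 drive.py 30|egrep 'pos|force'
python3 -c "
from h import *
s=env.sense(); print('tcp in tray',TR.T@(s['tool_pos']-TO))"
```

```text
tool_pos: [0.6244, -0.2392, 0.1085]
ft_force: [-0.0, 0.1, -1.1]
grasp_force: 32.2
tool_pos: [0.6261, -0.2393, 0.1083]
ft_force: [-9.6, 0.2, 3.8]
grasp_force: 32.6
tcp in tray [-0.05979289  0.00229631  0.07599716]
```

```bash

echo '{"motion":[[0, 0, 0.001, 0, 0, 0, 0.03], [0, 0, 0.001, 0, 0, 0, 0.03], [0, 0, 0.001, 0, 0, 0, 0.06], [0, 0, 0.001, 0, 0, 0, 0.068], [0, 0, 0.001, 0, 0, 0, 0.068]]}' | python3 drive.py 30|egrep 'pos|force'
echo '{"motion":[[0, 0, -0.03, 0, 0, 0, 0.068], [0, 0, -0.06, 0, 0, 0, 0.085], [0.02, 0, -0.08, 0, 0, 0, 0.085], [0.07, 0, -0.1, 0, 0, 0, 0.085], [0.1, 0, -0.13, 0, 0, 0, 0.085]]}' | python3 drive.py |egrep 'pos|force'
echo '{"motion":[[0, 0, 0, 0, 0, 0, 0.085], [0.03, 0, -0.02, 0, -0.1, 0, 0.085], [0.05, 0, -0.04, 0, -0.2, 0, 0.085], [0.05, 0, -0.04, 0, -0.24, 0, 0.085], [0.05, 0, -0.04, 0, -0.24, 0, 0.085]]}' | python3 drive.py |egrep 'pos|force'
python3 - <<'E'
from h import *
np.set_printoptions(precision=4,suppress=True)
c=Cam('wrist','w24'); d=Cam('side','d24'); s=Cam('scene','s24'); go()
M=lambda z:[TO+TR@np.array(v) for v in ([-.1,-.025,z],[-.1,.025,z],[0,.025,z],[0,-.025,z])]
for cam in (c,d):
    g=cv2.cvtColor(cam.im,cv2.COLOR_BGR2GRAY); h=cv2.cvtColor(cam.im,cv2.COLOR_BGR2HSV)
    m=((h[...,1]>10)&(h[...,0]>75)&(g<150)&(g>60)).astype(np.uint8); n,l,st,ce=cv2.connectedComponentsWithStats(m); p=cam.proj(M(.102)); ctr=p.mean(0).astype(int)
    k=l[ctr[1],ctr[0]]; print(p.round(0).tolist(), g[ctr[1],ctr[0]])
    if k:
        cc=max(cv2.findContours((l==k).astype(np.uint8),0,1)[0],key=cv2.contourArea); print(st[k],cv2.approxPolyDP(cc,3,True)[:,0].tolist())
# racks: black tab tops expected
for n,T in (('R',[.6225,-.0425,.222]),('L',[.6225,.103,.222]),('post',[.6225,.031,.235])):
    print(n,c.proj(T).round(0),d.proj(T).round(0))
for cam in (c,d):
    g=cv2.cvtColor(cam.im,cv2.COLOR_BGR2GRAY); n,l,st,ce=cv2.connectedComponentsWithStats((g<40).astype(np.uint8))
    print([(st[i,:5].tolist()) for i in range(1,n) if 40<st[i,4]<1500])
boxes(c)
E
```

```text
tool_pos: [0.6269, -0.2393, 0.1072]
ft_force: [0.5, -0.1, 1.0]
grasp_force: 0.0
tool_pos: [0.5575, -0.2364, 0.2569]
ft_force: [0.8, 0.5, 0.2]
grasp_force: 0.0
tool_pos: [0.5213, -0.2358, 0.3086]
ft_force: [-0.2, 0.5, -0.2]
grasp_force: 0.0
tcp [ 0.522  -0.2356  0.307 ] w 0.0847 f [-0.3 -0.4  0.2] t 47.4 j [-0.42  0.38  0.39  1.58 -0.   -0.39]
yaw y 1.536
[[289.0, 298.0], [344.0, 298.0], [341.0, 371.0], [293.0, 371.0]] 116
[ 294  294   56   76 3648] [[349, 295], [294, 295], [297, 367], [343, 368]]
[[372.0, 274.0], [360.0, 263.0], [399.0, 265.0], [413.0, 275.0]] 89
R [[589. 374.]] [[334. 200.]]
L [[793. 369.]] [[308. 184.]]
post [[709. 383.]] [[320. 186.]]
[[0, 0, 491, 21, 1138], [372, 186, 114, 15, 1085], [0, 259, 83, 59, 1207], [107, 260, 12, 11, 96], [94, 293, 24, 21, 311], [621, 322, 19, 36, 380], [17, 326, 25, 20, 245], [62, 328, 26, 22, 336], [612, 357, 23, 10, 46], [588, 389, 20, 8, 64]]
[[230, 0, 10, 102, 249], [263, 165, 8, 18, 69], [0, 169, 55, 24, 900], [305, 184, 9, 15, 108], [315, 187, 11, 28, 250], [330, 200, 9, 16, 135], [0, 232, 22, 64, 931], [355, 232, 11, 6, 43], [8, 256, 42, 41, 361], [301, 264, 10, 12, 51], [300, 290, 22, 31, 184], [327, 307, 26, 40, 363], [447, 310, 26, 96, 825], [425, 317, 8, 14, 99], [34, 333, 9, 39, 79], [357, 335, 29, 4, 60], [470, 361, 20, 65, 262], [502, 366, 8, 20, 108], [410, 368, 41, 62, 767], [528, 378, 14, 18, 184], [433, 382, 10, 6, 41], [499, 388, 6, 14, 50], [457, 419, 56, 61, 1025], [141, 448, 8, 32, 83], [511, 463, 11, 9, 77]]
[294 297  53  71] ctr [ 0.6969 -0.2413] size [0.1018, 0.0648] long yaw -0.035
```

```bash
python3 -c "
from bench import env
print(env.job_done())"
```

```text
the job is handed in; nothing more can be done
None
```

I handed the job in at about 47 s on the robot's clock: the post is home in the drain stand, both racks hang one to a hook, and the three slide boxes I could find are piled square against the backstop; the hand-in returned no verdict.

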